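Triage the returned cartons and dispatch the good ones

ROBOT

A 6-joint arm with a two-finger parallel gripper is mounted at the origin on the work surface. World frame = base frame: x ahead of the robot, y to its left, z up, the work surface at z = 0. Lengths are in mm, angles in rad, forces in N, time in s.
With the tool pointing down it reaches from about 225 to 725 mm from the base axis. Payload 3.1 kg.
Tool frame: the origin (TCP) lies on the centre line of the jaws, within the pads' length; the fingertips stand 8 mm ahead of it and the grasp point (between the pads) lies 11 mm behind it; x points along the fingers, z is the direction in which the jaws open and shut, and the axes are right-handed (so a half turn about x gives the same grasp; the last joint's range is limited). The gripper opens to 85 mm and grips with 20 to 120 N. Pads are 22 mm wide; open, the fingers measure 114 mm over their backs; the gripper's body (76 mm by 85 mm) begins 54 mm behind the grasp point. The pads swing forward as they close: fully open they stand 13 mm farther back than shut.
Start: joints at [-1.27, 0.048, 0.099, 1.622, 0, 1.443], TCP at [218.269, -477.468, 239.312] pointing down, gripper open.
Joint ranges: [-2.91, 2.91], [-0.99, 1.94], [-1.21, 1.42], [-2.12, 2.29], [-1.49, 1.47], [-3.14, 3.14]. Speed limits (rad/s): [2.79, 2.79, 3.14, 3.14, 3.14, 3.14].

INTERFACE

Orientations are given as a unit quaternion [w, x, y, z].
In Python, from rig import r gives the robot as it stands.
- The arm moves only by the tool play_rows, never from a script. Its argument "plan" is a list of rows, each a list of 5 numbers: the finger opening in cm, from 0 to 8.54, then the shift along the tool's x, y, z in cm, then the turn about the tool's x in rad. In form: [[jaw, tx, ty, tz, spin], ...]. A call has 1 to 8 rows; each row shifts and turns the commanded pose from where the row before left it, along the tool's axes as they then stand; what a row does not reach is not made up. A row lasts 1/10 s, in which the tool goes at most 50 mm and 8.59 degrees, less where a joint would pass 70% of its speed; a pose out of reach is approached as far as the arm can. A call with a gripper value outside its range is refused whole. The fingers move at their own pace and stop on an object; "squeeze" is the grip in N (left out, the last holds). Time passes only in rows, so rows that do not move let the fingers close. It gives the time, the measured TCP pose, the force and the opening at its end, in the units of the state.
- r.read_state(): the state, without advancing time (a new reading comes with each control period).
- r.camera(name): name is "scene" or "side" or "wrist"; returns the picture (480x640x3 uint8, blue, green, red); there is no depth.
- r.camera_model(name): a dict with "camera_matrix" (3x3 intrinsics, pixels), "R" (3x3) and "t" (3): a world point X has camera coordinates R X + t. Camera axes: x right, y down, z forward; pixel columns grow to the right and rows downward; lengths in mm; the calibration is good to about 2 mm. The wrist camera is an equidistant fisheye: a pixel r from the principal point sees the ray r / f radians off the axis. A picture is of the moment at which its call begins: read the wrist's pose just before it. camera_model takes no time and is no camera call; for the wrist camera it gives the pose at the moment of the call.
- r.job_done(): hands the job in, once; it reports no verdict.
The state is a dict: "time_s": time; "joints": joint angles; "qd": joint speeds; "joint_torque": joint torques, N m; "tool_pos": TCP position; "orientation": TCP orientation; "contact_force": force on the tool from outside, world axes, zero at the start; "moment": the same for the moment, N m; "grip_width": finger opening in mm.
Only numpy, scipy, OpenCV 4.12 (cv2) and the standard library are available. Lean on these libraries where they do the work, as an engineer would, in place of code of your own. Each camera call takes 0.05 s, during which the arm holds its last target. There are 200 camera calls.

TASK

Pull the green dispatch tray fully out towards you until it stops, then lift the cartons one at a time out of the grey returns bin: stand every green-tagged carton upright in a nest of the tray, one to a nest, and every red-tagged one upright on the floor of the red reject tote. Once all the green-tagged cartons are in the pulled-out tray, push the tray home under the scan arch until you feel it meet its rear stop. When everything is sorted and the tray is home, press the yellow button on the arch fully down to record the batch; leave the cup, tape roll, scanner and phone where they are.

Things in the scene. Friction and masses are not known exactly. Their poses are not given: they have to be found in the camera images.
- carton_a_mid (a point): returned product carton, brown cardboard with a round green tag (28 mm disc) in the middle of its top. Upright box 56 (its x) x 38 (its y) x 60 mm tall (its z, up), 80 to 170 g, weight low in it. This point is its centre, 30 mm above its underside. It may be absent from a start (then None).
- carton_b_mid (a point): returned product carton, brown cardboard with a round green tag (28 mm disc) in the middle of its top. Upright box 56 (its x) x 38 (its y) x 60 mm tall (its z, up), 80 to 170 g, weight low in it. This point is its centre, 30 mm above its underside. It may be absent from a start (then None).
- carton_c_mid (a point): returned product carton, brown cardboard with a round green tag (28 mm disc) in the middle of its top. Upright box 56 (its x) x 38 (its y) x 60 mm tall (its z, up), 80 to 170 g, weight low in it. This point is its centre, 30 mm above its underside. It may be absent from a start (then None).
- carton_d_mid (a point): returned product carton, brown cardboard with a round red tag (28 mm disc) in the middle of its top. Upright box 56 (its x) x 38 (its y) x 60 mm tall (its z, up), 80 to 170 g, weight low in it. This point is its centre, 30 mm above its underside. It may be absent from a start (then None).
- carton_e_mid (a point): returned product carton, brown cardboard with a round red tag (28 mm disc) in the middle of its top. Upright box 56 (its x) x 38 (its y) x 60 mm tall (its z, up), 80 to 170 g, weight low in it. This point is its centre, 30 mm above its underside. It may be absent from a start (then None).
- carton_f_mid (a point): returned product carton, brown cardboard with a round red tag (28 mm disc) in the middle of its top. Upright box 56 (its x) x 38 (its y) x 60 mm tall (its z, up), 80 to 170 g, weight low in it. This point is its centre, 30 mm above its underside. It may be absent from a start (then None).
- bin_in (a point): returns bin: fixed grey open box holding the cartons at the start, 215 (x) x 285 (y) mm outside, walls 5 mm thick and 42 mm high from the table. This point is the centre of its inner floor, 5 mm above the table; the cartons in it stand 23 mm proud of its rim.
- tote_in (a point): reject tote: fixed red open box, 230 (x) x 110 (y) mm outside, walls 5 mm thick and 42 mm high from the table. This point is the centre of its inner floor (220 x 100 mm), 5 mm above the table.
- tray (a joint): slide of the green dispatch tray, m: 0 = fully home under the grey scan arch against the rear stop, 0.11 = fully out towards the robot, against the front stop. Sliding friction about 2.5 N; it stays where it is left. Opens along the -x direction of the nest points.
- tray_handle (a point): upright black plate handle on the tray's front, for pulling and pushing: 10 mm thick (x) x 50 mm wide (y), 13 to 58 mm above the table. This point is in it, 48 mm above the table, 85 mm in front (-x) of nest1, and moves with the tray. 40 mm lie free between plate and tray wall (bridged below 24 mm by two thin arms 21 mm either side of the middle).
- nest0 (a point): rightmost (-y) of the dispatch tray's three nests, side by side along y: open pockets 72 (x) x 70 (y) mm inside, walls 4 mm thick and 18 mm above the pocket floor; one carton fits in each, best with its 38 mm side along the tray's y. This point is the centre of the pocket floor, 12 mm above the table, and moves with the tray; its x points away from the robot along the slide.
- slide: fixed base of the dispatch slide, with the grey scan arch: two posts, and a bar 170 to 200 mm above the table, 35 mm deep (x), 266 mm wide. Origin on the table, below nest1 when the tray is home; the arch's near face lies 17 mm beyond (+x), so 127 mm beyond the nest points when the tray is fully out.
- nest1 (a point): middle nest, as nest0, 74 mm to its +y side; also the middle of the tray.
- nest2 (a point): last (leftmost, +y) nest, as nest0, 74 mm to the +y side of nest1.
- cup: bystander: white cup, 76 mm across, 100 mm high; origin at its underside.
- tape_roll: bystander: amber packing tape roll lying flat, 100 mm across, 48 mm high; origin at its underside.
- scanner: bystander: black hand scanner lying on its side, about 150 mm long, 30 mm high; origin at the underside of its handle.
- phone: bystander: black phone lying flat, 72 x 148 x 10 mm; origin at its underside.
- ack (a joint): press of the yellow push button in its black housing on top of the middle of the scan arch, m: 0 up, 0.006 fully down (takes 5 N); springs back.
- ack_top (a point): centre of the top face of that yellow button (28 mm across, pressed straight down), 35 mm beyond (+x) the slide's origin.
Not all that is in view belongs to the job. What is shaped like the part that bears carton_b_mid but turquoise is not meant.

How it is judged (in metres and radians):
On the way, in this order (a step that is already met when the one before it is completed fails the run):
1. the tray is pulled fully out (value of joint tray above 0.103 m), for 0.2 s.
2. every green-tagged carton stands in a nest while the tray is still out (value of joint tray above 0.085 m and x of carton_a_mid in the frame of nest1 between -0.03 and 0.03 m and y of carton_a_mid in the frame of nest1 between -0.11 and 0.11 m and z of carton_a_mid in the frame of nest1 between 0.022 and 0.038 m and angle between each of carton_a_mid, carton_b_mid, carton_c_mid's own z axis and vertical below 0.15 rad and x of carton_b_mid in the frame of nest1 between -0.03 and 0.03 m and y of carton_b_mid in the frame of nest1 between -0.11 and 0.11 m and z of carton_b_mid in the frame of nest1 between 0.022 and 0.038 m and x of carton_c_mid in the frame of nest1 between -0.03 and 0.03 m and y of carton_c_mid in the frame of nest1 between -0.11 and 0.11 m and z of carton_c_mid in the frame of nest1 between 0.022 and 0.038 m), for 0.2 s.
3. the loaded tray is pushed fully home (value of joint tray below 0.005 m and x of carton_a_mid in the frame of nest1 between -0.03 and 0.03 m and y of carton_a_mid in the frame of nest1 between -0.11 and 0.11 m and z of carton_a_mid in the frame of nest1 between 0.022 and 0.038 m and angle between each of carton_a_mid, carton_b_mid, carton_c_mid's own z axis and vertical below 0.15 rad and x of carton_b_mid in the frame of nest1 between -0.03 and 0.03 m and y of carton_b_mid in the frame of nest1 between -0.11 and 0.11 m and z of carton_b_mid in the frame of nest1 between 0.022 and 0.038 m and x of carton_c_mid in the frame of nest1 between -0.03 and 0.03 m and y of carton_c_mid in the frame of nest1 between -0.11 and 0.11 m and z of carton_c_mid in the frame of nest1 between 0.022 and 0.038 m), for 0.2 s.
4. with all cartons sorted and the tray home, the yellow button is pressed down (all of step 3 and value of joint ack above 0.004 m and x of carton_d_mid in the frame of tote_in between -0.1 and 0.1 m and y of carton_d_mid in the frame of tote_in between -0.045 and 0.045 m and z of carton_d_mid in the frame of tote_in between 0.022 and 0.038 m and angle between each of carton_d_mid, carton_e_mid, carton_f_mid's own z axis and vertical below 0.15 rad and x of carton_e_mid in the frame of tote_in between -0.1 and 0.1 m and y of carton_e_mid in the frame of tote_in between -0.045 and 0.045 m and z of carton_e_mid in the frame of tote_in between 0.022 and 0.038 m and x of carton_f_mid in the frame of tote_in between -0.1 and 0.1 m and y of carton_f_mid in the frame of tote_in between -0.045 and 0.045 m and z of carton_f_mid in the frame of tote_in between 0.022 and 0.038 m), for 0.05 s.
At the end, for the whole second after the job is handed in: Tray home within 5 mm, button up again, every green-tagged carton upright (within 0.15 rad) on the floor of a nest (its centre 22 to 38 mm above it), every red-tagged one likewise on the floor of the reject tote, all at rest (below 20 mm/s) (all of step 3 and value of joint ack below 0.002 m and x of carton_d_mid in the frame of tote_in between -0.1 and 0.1 m and y of carton_d_mid in the frame of tote_in between -0.045 and 0.045 m and z of carton_d_mid in the frame of tote_in between 0.022 and 0.038 m and angle between each of carton_d_mid, carton_e_mid, carton_f_mid's own z axis and vertical below 0.15 rad and x of carton_e_mid in the frame of tote_in between -0.1 and 0.1 m and y of carton_e_mid in the frame of tote_in between -0.045 and 0.045 m and z of carton_e_mid in the frame of tote_in between 0.022 and 0.038 m and x of carton_f_mid in the frame of tote_in between -0.1 and 0.1 m and y of carton_f_mid in the frame of tote_in between -0.045 and 0.045 m and z of carton_f_mid in the frame of tote_in between 0.022 and 0.038 m and linear speed of each of carton_a, carton_b, carton_c, carton_d, carton_e, carton_f below 0.02 m/s); the robot touches nothing.
It fails at once if a bystander (cup, tape roll, scanner, phone) is moved by more than 40 mm (distance of any of cup, tape_roll, scanner, phone from where it was at the start of the episode above 0.04 m).
Of carton_a, carton_b, carton_c only 2 to 3 are there at a start; the rules pass over those that are not, and their reading is None.
Of carton_d, carton_e, carton_f only 2 to 3 are there at a start; the rules pass over those that are not, and their reading is None.
At some moment in a run one of carton_a, carton_b, carton_c, carton_d, carton_e, carton_f may be knocked a few centimetres aside while the robot is not near it.
It also fails if it takes over 210 s, if anything falls off the work surface, if the arm or the gripper's body presses on something with over 40 N, if the wrist force passes 120 N, or if a joint passes its speed limit or range.

## Working session

There is one attempt and no reset: what is moved stays moved. The work goes in short steps, Python scripts to look and compute and a tool call to move; the robot and the scene stay as the last step left them, time stands still between calls to the robot, and variables do not carry over. Pictures are saved under pics/ and viewed, on a budget of 14 in all, crops included, one or two more only if the job needs it, and the job is handed in when it is done.

Besides the shell and the picture viewer there is one more tool, called after "Request:" in YAML: its name, and indented under it one key for each argument. play_rows: Moves the arm, as the interface text tells. Its arguments: {"type":"object","properties":{"plan":{"type":"array"},"squeeze":{"type":"number"}},"required":["plan"]}

```bash
ls; mkdir -p pics; python3 - <<'E'
from rig import r
import cv2,numpy as np
print(r.read_state())
for n in("scene","side"):
    cv2.imwrite(f"pics/{n}0.png",r.camera(n)); print(n,r.camera_model(n))
E
```

```text
pics
{'time_s': 0.0, 'joints': array([-1.26982188e+00,  4.87464718e-02,  9.75501120e-02,  1.62196551e+00,
        3.13776850e-05,  1.44301461e+00]), 'qd': array([-0.00045093,  0.00219944, -0.00097268,  0.00038221, -0.00024589,
        0.00142727]), 'joint_torque': array([-3.96908927e-04, -3.38782454e+01,  3.20014644e+01,  2.03972426e-02,
       -2.01665807e-04, -5.13602473e-06]), 'tool_pos': array([ 218.09229396, -476.90507609,  238.09541253]), 'orientation': array([ 0.59429073,  0.38273081,  0.5955571 , -0.38163778]), 'contact_force': array([-0.57751509, -0.194148  , -0.31718841]), 'moment': array([-0.05644919,  0.02990322,  0.034087  ]), 'grip_width': 85.67216412223988}
scene {'camera_matrix': array([[589.05546743,   0.        , 314.67669693],
       [  0.        , 589.05546743, 243.18627752],
       [  0.        ,   0.        ,   1.        ]]), 'R': array([[-0.39728528,  0.91747181, -0.02024568],
       [ 0.48461159,  0.19101071, -0.85361965],
       [-0.77930482, -0.34894182, -0.52050322]]), 't': array([ 133.8918479 , -127.04529799, 2098.04418877])}
side {'camera_matrix': array([[589.892106  ,   0.        , 322.86410442],
       [  0.        , 589.892106  , 246.94743101],
       [  0.        ,   0.        ,   1.        ]]), 'R': array([[-0.81911436, -0.57346865,  0.01361508],
       [-0.31636697,  0.4318296 , -0.8446509 ],
       [ 0.47850142, -0.69617304, -0.53514437]]), 't': array([ 449.45692745,  268.53000566, 1166.87853734])}
```

View pics/scene0.png

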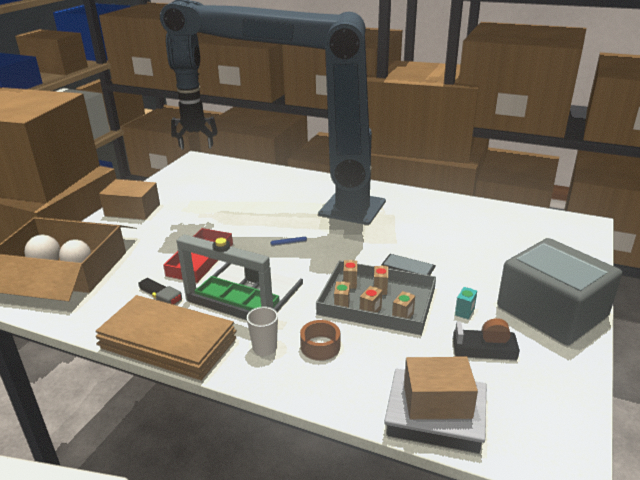

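View pics/side0.png

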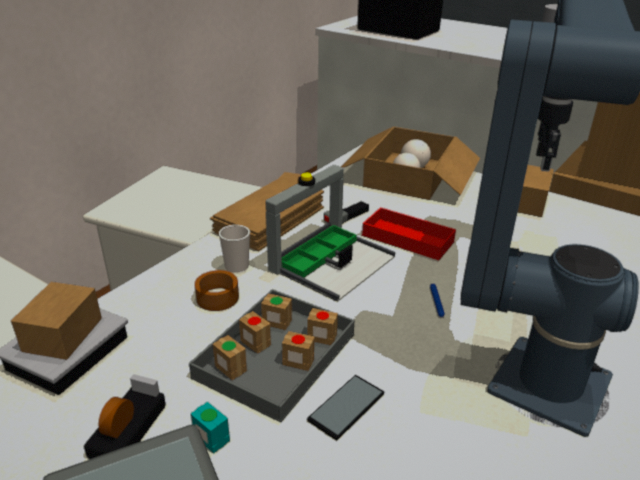

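The scene view shows two green tags at (342,287) and (404,298), and three red ones at (350,266), (381,270) and (371,293). The turquoise box at (466,297) is a decoy. The tray is home under the arch, with the button at (221,242) and the red tote at (200,255). The side view agrees. Next I'll take close crops and find the tags by colour.

```bash
cat > h.py <<'E'
import numpy as np,cv2
from rig import r
from scipy.spatial.transform import Rotation as Ro
def ray(m,uv):
    K,R,t=m["camera_matrix"],m["R"],m["t"]
    d=R.T@np.linalg.inv(K)@np.array([uv[0],uv[1],1.]); return -R.T@t,d
def onz(m,uv,z):
    o,d=ray(m,uv); return (o+d*(z-o[2])/d[2])[:2]
def proj(m,X):
    c=m["R"]@np.array(X,float)+m["t"]; p=m["camera_matrix"]@c; return p[:2]/p[2]
def tags(im,lo=20,hi=400):
    hsv=cv2.cvtColor(im,cv2.COLOR_BGR2HSV); out=[]
    for c,rng in(("g",[(45,75)]),("r",[(0,6),(172,180)])):
        mk=sum(cv2.inRange(hsv,(a,150,90),(b,255,255)) for a,b in rng)
        n,_,st,ce=cv2.connectedComponentsWithStats(mk)
        out+=[(c,int(st[i,4]),*ce[i].round(1)) for i in range(1,n) if lo<st[i,4]<hi]
    return out
E
python3 - <<'E'
from h import *
for n in("scene","side"):
    im=cv2.imread(f"pics/{n}0.png");m=r.camera_model(n)
    for t in tags(im): print(n,t,onz(m,t[2:],65).round(0))
im=cv2.imread("pics/side0.png")
cv2.imwrite("pics/c1.png",cv2.resize(im[165:420,185:465],None,fx=2.35,fy=2.35,interpolation=cv2.INTER_CUBIC))
im=cv2.imread("pics/scene0.png")
cv2.imwrite("pics/c2.png",cv2.resize(im[225:335,155:445],None,fx=2.75,fy=2.75,interpolation=cv2.INTER_CUBIC))
E
```

```text
scene ('r', 173, np.float64(197.5), np.float64(260.7)) [ 584. -260.]
scene ('r', 50, np.float64(172.2), np.float64(264.0)) [ 625. -319.]
scene ('r', 39, np.float64(350.0), np.float64(264.9)) [442. 156.]
scene ('r', 43, np.float64(380.7), np.float64(270.7)) [438. 245.]
scene ('r', 53, np.float64(370.8), np.float64(292.4)) [545. 252.]
side ('g', 60, np.float64(276.0), np.float64(300.3)) [551. 175.]
side ('g', 85, np.float64(228.4), np.float64(345.4)) [535. 342.]
side ('g', 146, np.float64(208.6), np.float64(414.7)) [443. 491.]
side ('r', 83, np.float64(322.2), np.float64(315.1)) [441. 158.]
side ('r', 84, np.float64(254.0), np.float64(320.5)) [544. 255.]
side ('r', 98, np.float64(297.8), np.float64(339.0)) [437. 248.]
```

View pics/c1.png

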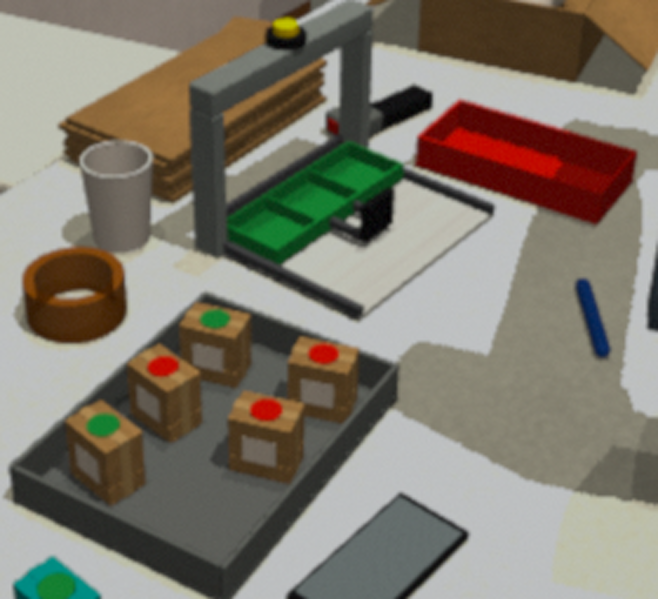

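View pics/c2.png

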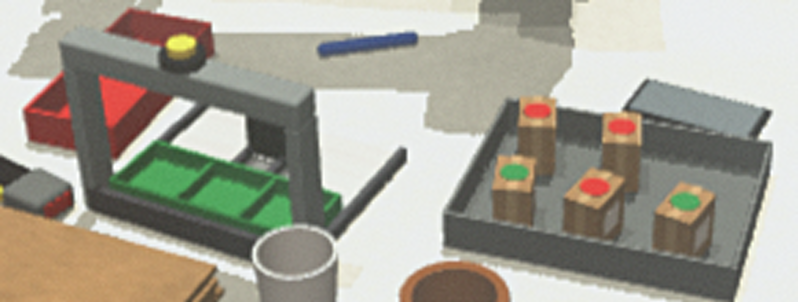

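The crops confirm it. The bin holds green cartons at crop (215,318) and (103,425), and reds at (323,354), (266,410) and (163,366). The black handle is at (377,205), the tote's rim runs (460,103)–(635,152)–(597,210)–(418,145), and the button is at (286,28).

```bash
python3 - <<'E'
from h import *
m=r.camera_model("side");s=r.camera_model("scene")
f=lambda p,z:onz(m,(185+p[0]/2.35,165+p[1]/2.35),z).round(0)
g=lambda p,z:onz(s,(155+p[0]/2.75,225+p[1]/2.75),z).round(0)
for n,z,ps in(("bin",42,[(205,293),(398,367),(222,568),(12,465)]),("tray rim",30,[(225,220),(347,142),(405,168),(280,256)]),
 ("handle",58,[(360,207),(391,188)]),("tote",42,[(460,103),(635,152),(597,212),(418,147)]),("archtop",200,[(193,87),(345,3),(371,17),(215,103)]),("rail",15,[(360,314),(492,208)]),("btn",222,[(286,25)]),("pen",10,[(583,285),(602,352)]),
 ("phone",10,[(401,495),(467,534)]),
 ("gA",65,[(194,305),(250,312),(238,335),(181,327)]),("gB",65,[(67,428),(97,403),(143,434),(112,456)]),
 ("rD",65,[(300,338),(357,347),(348,376),(290,364)]),("rE",65,[(237,392),(303,404),(296,432),(229,422)]),("rF",65,[(128,372),(158,345),(201,375),(174,402)])):
    print(n,[f(p,z).tolist() for p in ps])
print("scene btn",g((182,44),222),"archtop",[g(p,200).tolist() for p in((63,32),(315,87),(300,105),(60,45))],
"tote",[g(p,42).tolist() for p in((125,10),(214,25),(27,112))],"bin",[g(p,42).tolist() for p in((508,98),(772,145),(735,283),(447,215))])
E
```

```text
bin [[602.0, 127.0], [390.0, 111.0], [370.0, 390.0], [580.0, 404.0]]
tray rim [[677.0, 1.0], [665.0, -212.0], [579.0, -203.0], [590.0, 20.0]]
handle [[552.0, -69.0], [546.0, -120.0]]
tote [[596.0, -354.0], [376.0, -372.0], [356.0, -231.0], [582.0, -234.0]]
archtop [[687.0, 32.0], [678.0, -221.0], [635.0, -208.0], [649.0, 45.0]]
rail [[480.0, 36.0], [469.0, -209.0]]
btn [[670.0, -99.0]]
pen [[326.0, -144.0], [263.0, -56.0]]
phone [[318.0, 218.0], [251.0, 223.0]]
gA [[578.0, 171.0], [529.0, 149.0], [517.0, 182.0], [566.0, 203.0]]
gB [[555.0, 363.0], [557.0, 325.0], [500.0, 331.0], [503.0, 366.0]]
rD [[469.0, 153.0], [420.0, 133.0], [404.0, 171.0], [455.0, 188.0]]
rE [[469.0, 245.0], [415.0, 224.0], [399.0, 256.0], [451.0, 278.0]]
rF [[563.0, 279.0], [566.0, 235.0], [509.0, 245.0], [505.0, 286.0]]
scene btn [ 682. -103.] archtop [[674.0, -243.0], [672.0, 28.0], [704.0, 29.0], [696.0, -231.0]] tote [[389.0, -380.0], [380.0, -264.0], [613.0, -357.0]] bin [[399.0, 108.0], [382.0, 388.0], [608.0, 409.0], [612.0, 128.0]]
```

```bash
cat >> h.py <<'E'
def tgt(x,y,z,jaw=None,s=None):
    "shift (cm, present tool axes) and spin to reach world TCP x,y,z mm, jaw axis yaw deg (mod 180)"
    s=s or r.read_state(); q=s["orientation"]; R=Ro.from_quat([*q[1:],q[0]]).as_matrix()
    jy=np.degrees(np.arctan2(R[1,2],R[0,2])); d=R.T@(np.array([x,y,z])-s["tool_pos"])/10
    sp=0
    if jaw is not None: sp=-np.radians((jaw-jy+90)%180-90)
    print("pos",s["tool_pos"].round(0),"jaw",round(jy,1),"down",R[2,0].round(3),"q6",s["joints"][5].round(2),"t",round(s["time_s"],1),"-> shift cm",d.round(2),"spin",round(sp,3))
    return d,sp
E
python3 -c "
from h import *
tgt(470,-95,260,-3)"
```

```text
pos [ 218. -477.  238.] jaw -65.4 down -1.0 q6 1.44 t 0.1 -> shift cm [ -2.12  38.79 -24.27] spin -1.09
```

Request:
play_rows:
  plan:
    - [8.5,-0.2,3.9,-2.4,0]
    - [8.5,-0.2,3.9,-2.4,0]
    - [8.5,-0.2,3.9,-2.4,0]
    - [8.5,-0.2,3.9,-2.4,0]
    - [8.5,-0.2,3.9,-2.4,0]
    - [8.5,-0.2,3.9,-2.4,0]
    - [8.5,-0.2,3.9,-2.4,0]
    - [8.5,-0.2,3.9,-2.4,0]

```text
time_s: 0.9
tool_pos: [422.7, -171.3, 255.0]
orientation: [0.595, 0.382, 0.595, -0.382]
contact_force: [-0.7, -0.5, 1.0]
grip_width: 84.9
```

Request:
play_rows:
  plan:
    - [8.5,-0.2,3.9,-2.4,0]
    - [8.5,-0.2,3.9,-2.4,0]
    - [6,0,0,0,-0.14]
    - [5,0,0,0,-0.14]
    - [4,0,0,0,-0.14]
    - [4,0,0,0,-0.14]
    - [4,0,0,0,-0.14]
    - [4,0,0,0,-0.14]

```text
time_s: 1.7
tool_pos: [472.9, -96.9, 258.7]
orientation: [0.699, 0.104, 0.7, -0.104]
contact_force: [-0.7, 0.1, 0.6]
grip_width: 40.0
```

Request:
play_rows:
  plan:
    - [4,0,0,0,-0.12]
    - [4,0,0,0,-0.13]
    - [4,0,0,0,0]

```text
time_s: 2.0
tool_pos: [472.9, -96.9, 258.7]
orientation: [0.706, 0.019, 0.707, -0.018]
contact_force: [0.3, -0.5, 0.5]
grip_width: 40.3
```

```bash
python3 - <<'E'
from h import *
tgt(470,-95,260,-3)
m=r.camera_model("wrist"); im=r.camera("wrist"); cv2.imwrite("pics/w1.png",im); print(m)
import pickle; pickle.dump(m,open("pics/w1.pkl","wb"))
E
```

```text
pos [473. -97. 259.] jaw -3.0 down -1.0 q6 1.28 t 2.0 -> shift cm [-0.13  0.18 -0.3 ] spin 0.0
{'camera_matrix': array([[371.64829954,   0.        , 318.39532245],
       [  0.        , 371.64829954, 242.48970888],
       [  0.        ,   0.        ,   1.        ]]), 'R': array([[ 0.9985704 , -0.05342411, -0.00173685],
       [-0.05045605, -0.95282373,  0.29930105],
       [-0.0176448 , -0.29878553, -0.95415715]]), 't': array([-477.18440224, -112.42295756,  378.30233328])}
```

View pics/w1.png

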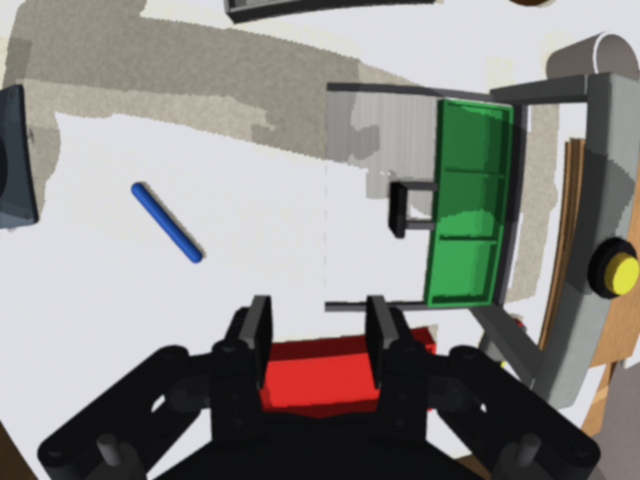

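The wrist view shows the handle at (397,208), the tray's rim corners at (441,98), (513,107), (491,305) and (427,304), the button at (622,273), and the tote at the bottom, partly hidden by the fingers.

```bash
cat >> h.py <<'E'
def won(m,uv,z):
    K=m["camera_matrix"]; p=(np.array(uv)-K[:2,2])/K[0,0]; th=np.hypot(*p)
    d=m["R"].T@np.array([*(p/max(th,1e-9)*np.sin(th)),np.cos(th)]); o=-m["R"].T@m["t"]
    return (o+d*(z-o[2])/d[2])[:2].round(1)
def wproj(m,X):
    c=m["R"]@np.array(X,float)+m["t"]; h=np.hypot(c[0],c[1]); K=m["camera_matrix"]
    return (c[:2]/h*np.arctan2(h,c[2])*K[0,0]+K[:2,2]).round(1)
E
python3 - <<'E'
from h import *
import pickle; m=pickle.load(open("pics/w1.pkl","rb"))
for n,z,ps in(("rim",30,[(441,98),(513,107),(491,305),(427,304)]),("handle58",58,[(407,181),(404,237)]),("handle13",13,[(389,185),(389,232)]),
 ("btn",222,[(622,273)]),("rails",15,[(328,86),(326,307)]),("tote rim",42,[(431,330),(437,348)]),("tote floor",5,[(262,408),(262,358)])):
    print(n,[won(m,p,z).tolist() for p in ps])
E
python3 -c "
import cv2
im=cv2.imread('pics/w1.png')[70:320,300:640]
cv2.imwrite('pics/w1c.png',cv2.resize(im,None,fx=2.35,fy=2.35,interpolation=cv2.INTER_CUBIC))"
```

```text
rim [[600.2, 10.0], [683.1, 4.8], [670.9, -221.9], [589.1, -212.5]]
handle58 [[556.3, -69.6], [553.6, -123.6]]
handle13 [[547.4, -79.9], [547.0, -131.0]]
btn [[671.6, -104.8]]
rails [[488.8, 24.5], [475.0, -215.7]]
tote rim [[592.6, -240.1], [602.3, -265.9]]
tote floor [[378.7, -379.0], [390.5, -291.3]]
```

View pics/w1c.png

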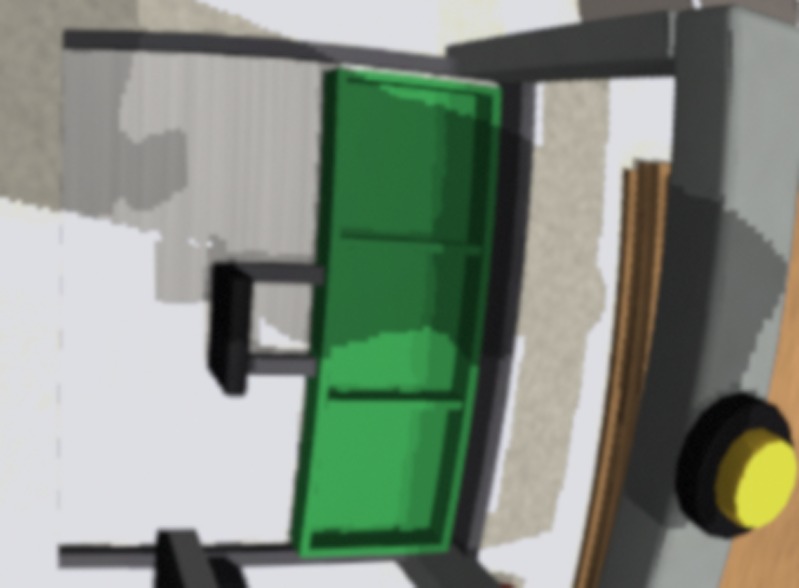

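The top face of the handle is centred at about (550,-96.5), and the tray's yaw is about -3°. Now I'll grip it.

Request:
play_rows:
  plan:
    - [4,0,0.23,3.85,0]
    - [4,0,0.22,3.84,0]
    - [4,4.5,0,0,0]
    - [4,4.5,0,0,0]
    - [4,4.5,0,0,0]
    - [4,4.5,0,0,0]
    - [4,3.3,0,0,0]
    - [4,0,0,0,0]
  squeeze: 60

```text
time_s: 2.85
tool_pos: [544.6, -94.8, 39.4]
orientation: [0.702, 0.02, 0.712, -0.018]
contact_force: [-1.1, 0.3, 0.5]
grip_width: 40.1
```

Request:
play_rows:
  plan:
    - [0,0,0,0,0]
    - [0,0,0,0,0]
    - [0,0,0,0,0]
    - [0,0,0,0,0]
    - [0,0,0,0,0]

```text
time_s: 3.35
tool_pos: [552.2, -97.2, 49.4]
orientation: [0.709, 0.018, 0.705, -0.019]
contact_force: [-1.8, 0.5, 5.5]
grip_width: 8.6
```

Request:
play_rows:
  plan:
    - [0,0,0,-1.6,0]
    - [0,0,0,-1.6,0]
    - [0,0,0,-1.6,0]
    - [0,0,0,-1.6,0]
    - [0,0,0,-1.6,0]
    - [0,0,0,-1.6,0]
    - [0,0,0,-1.2,0]
    - [0,0,0,-0.4,0]

```text
time_s: 4.15
tool_pos: [447.6, -91.1, 49.5]
orientation: [0.715, 0.019, 0.699, -0.018]
contact_force: [24.8, 1.1, -14.3]
grip_width: 8.4
```

Request:
play_rows:
  plan:
    - [0,0,0,0,0]
    - [0,0,0,-0.2,0]
    - [0,0,0,0,0]
    - [0,0,0,0,0]

```text
time_s: 4.55
tool_pos: [447.6, -91.1, 49.5]
orientation: [0.716, 0.018, 0.698, -0.018]
contact_force: [22.9, 2.3, -12.0]
grip_width: 8.6
```

The pull now meets 23 N against 2.5 N of friction, so the tray is at the front stop. I'll release, rise and look from above.

Request:
play_rows:
  plan:
    - [0,0,0,0.5,0]
    - [3,0,0,0,0]
    - [4,0,0,0,0]
    - [4,0,0,0,0]
    - [4,-4,0,0,0]
    - [4,-5,0,0,0]
    - [4,-5,0,0,0]
    - [4,-5,0,0,0]

```text
time_s: 5.35
tool_pos: [440.4, -90.8, 237.9]
orientation: [0.707, 0.018, 0.707, -0.018]
contact_force: [1.8, 0.3, 0.4]
grip_width: 40.5
```

```bash
python3 - <<'E'
from h import *
tgt(480,200,310,87)
E
```

```text
pos [440. -91. 238.] jaw -3.0 down -1.0 q6 1.27 t 5.3 -> shift cm [-7.22 29.25  2.43] spin -1.571
```

```bash
python3 - <<'E'
from h import *
import pickle
m=r.camera_model("wrist"); im=r.camera("wrist"); cv2.imwrite("pics/w2.png",im); pickle.dump(m,open("pics/w2.pkl","wb"))
E
```

Request:
play_rows:
  plan:
    - [4,-1.5,4.2,0.5,0]
    - [5,-1.5,4.2,0.6,0]
    - [5,-1.5,4.2,0.6,0]
    - [5,-1.5,4.2,0.6,0]
    - [5,-1.5,4.2,0.6,0]
    - [5,-1.5,0,0,0]
    - [5,0,0,0,0]

```text
time_s: 6.1
tool_pos: [481.7, 118.5, 328.0]
orientation: [0.708, 0.017, 0.706, -0.017]
contact_force: [0.0, 0.1, 0.0]
grip_width: 50.1
```

```bash
python3 - <<'E'
from h import *
import pickle
m=r.camera_model("wrist"); im=r.camera("wrist"); cv2.imwrite("pics/w3.png",im); pickle.dump(m,open("pics/w3.pkl","wb"))
for t in tags(im,60,1500): print(t,won(m,t[2:],65))
a=cv2.imread("pics/w2.png")[40:340,220:540]; b=im[20:320,100:600]
cv2.imwrite("pics/v3.png",np.vstack([cv2.resize(b,(800,480))]))
cv2.imwrite("pics/v2.png",cv2.resize(a,None,fx=1.9,fy=1.9))
E
```

```text
('g', 130, np.float64(358.3), np.float64(2.9)) [536.1 335.5]
('g', 164, np.float64(380.2), np.float64(146.0)) [551.7 175.7]
('r', 504, np.float64(371.3), np.float64(74.1)) [545.2 253.8]
('r', 523, np.float64(269.5), np.float64(85.4)) [437.6 246.7]
('r', 514, np.float64(278.0), np.float64(168.2)) [441.1 156.7]
```

View pics/v3.png

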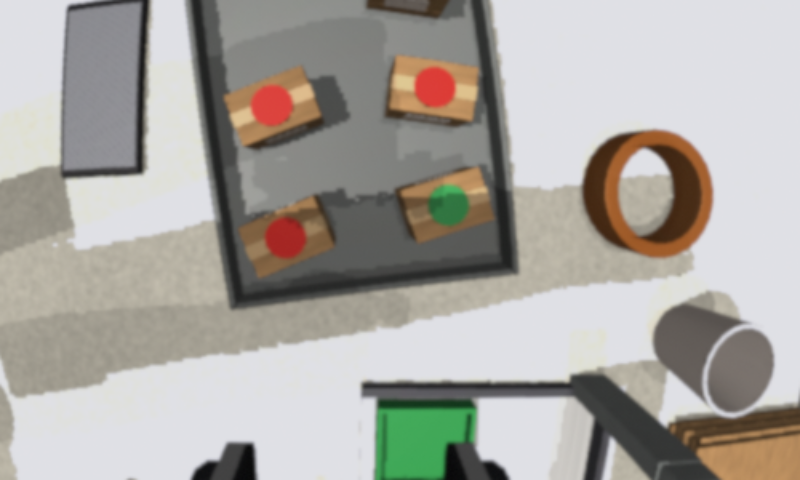

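View pics/v2.png

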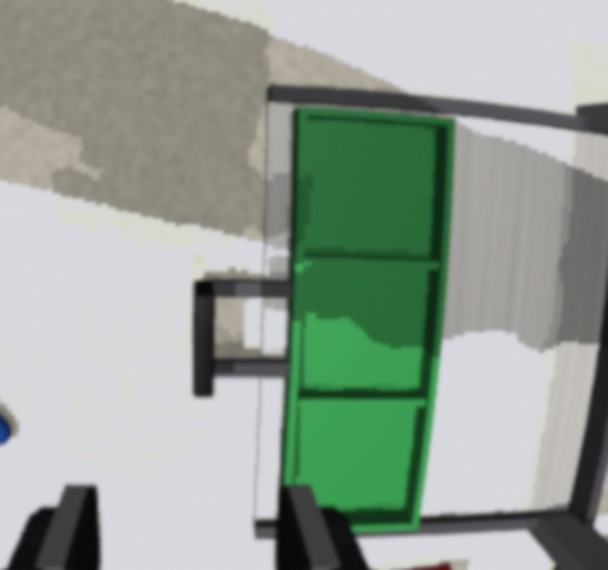

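The wrist pictures show all the cartons standing in the bin as before, and the tray fully out. Its rim corners are at v2 (298,107), (453,120), (418,528) and (283,528).

```bash
python3 - <<'E'
from h import *
import pickle
m=pickle.load(open("pics/w2.pkl","rb")); f=lambda p,z:won(m,(220+p[0]/1.9,40+p[1]/1.9),z)
print("rim",[f(p,30).tolist() for p in((298,107),(453,120),(418,528),(283,528))],"handle",[f(p,58).tolist() for p in((213,283),(212,393),(194,395))])
print("walls",[f(p,30).tolist() for p in((300,255),(438,266),(298,393),(425,402))])
m=pickle.load(open("pics/w3.pkl","rb")); g=lambda p,z:won(m,(100+p[0]/1.6,20+p[1]/1.6),z)
for n,ps in(("D",[(240,232),(319,197)]),("E",[(226,97),(303,68),(322,118)]),("F",[(393,57),(479,70),(473,122),(388,113)]),("A",[(398,190),(480,168),(495,215),(413,241)])):
    P=[g(p,65) for p in ps]; d=P[1]-P[0]; print(n,[p.tolist() for p in P],"yaw",np.degrees(np.arctan2(d[1],d[0])).round(1))
print("bin",[g(p,42).tolist() for p in((233,303),(515,270))])
tgt(551,176,150,114)
E
```

```text
rim [[499.3, 15.4], [578.4, 10.0], [566.5, -214.0], [487.5, -207.0]] handle [[453.5, -64.8], [450.8, -116.8], [442.3, -117.3]]
walls [[497.7, -57.3], [569.6, -64.5], [495.6, -128.4], [565.0, -137.3]]
D [[410.9, 162.4], [465.6, 182.3]] yaw 20.0
E [[407.6, 254.9], [459.8, 270.1], [470.5, 235.1]] yaw 16.2
F [[519.1, 274.7], [576.2, 265.5], [570.4, 229.5], [513.9, 236.4]] yaw -9.2
A [[518.1, 184.5], [574.1, 198.1], [583.8, 166.0], [526.9, 149.7]] yaw 13.7
bin [[396.7, 108.8], [604.5, 123.6]]
pos [481. 118. 327.] jaw -2.9 down -1.0 q6 1.73 t 6.2 -> shift cm [17.69  6.19  6.62] spin 1.101
```

Request:
play_rows:
  plan:
    - [6,0,3.1,3.3,0]
    - [6,0,3.1,3.3,0]
    - [6,1,0,0,-0.14]
    - [6,1,0,0,-0.14]
    - [6,1,0,0,-0.14]
    - [6,1,0,0,-0.14]
    - [6,1,0,0,-0.14]
    - [6,1,0,0,-0.14]

```text
time_s: 6.95
tool_pos: [549.9, 174.1, 264.3]
orientation: [0.652, -0.272, 0.653, 0.273]
contact_force: [-1.1, -0.2, 0.3]
grip_width: 59.8
```

Request:
play_rows:
  plan:
    - [6,1,0,0,-0.14]
    - [6,1,0,0,-0.14]
    - [6,1,0,0,-0.14]
    - [6,1,0,0,-0.14]
    - [6,1,0,0,-0.14]
    - [6,1,0,0,-0.14]
    - [6,1,0,0,-0.14]
    - [6,0,0,0,-0.12]

```text
time_s: 7.75
tool_pos: [548.6, 173.8, 192.7]
orientation: [0.412, -0.572, 0.416, 0.575]
contact_force: [-0.5, 0.6, -0.4]
grip_width: 60.1
```

Request:
play_rows:
  plan:
    - [6,0,0,0,0]
    - [6,0,0,0,0]

```text
time_s: 7.95
tool_pos: [550.0, 174.7, 195.6]
orientation: [0.416, -0.572, 0.416, 0.572]
contact_force: [-0.1, -0.4, 0.2]
grip_width: 59.7
```

```bash
cat >> h.py <<'E'
def look(name=None,lo=60):
    m=r.camera_model("wrist"); im=r.camera("wrist")
    if name: cv2.imwrite(f"pics/{name}.png",im)
    for t in tags(im,lo,6000): print(t[0],t[1],np.round(t[2:],0),won(m,t[2:],65))
    return m,im
def side():
    for n in("side","scene"):
        m=r.camera_model(n)
        for t in tags(r.camera(n),20,160): print(n,t[0],t[1],np.round(t[2:],0),onz(m,t[2:],65).round(0))
E
python3 - <<'E'
from h import *
m,im=look("w4"); import pickle; pickle.dump(m,open("pics/w4.pkl","wb"))
tgt(551.5,175.7,47,108)
E
```

```text
g 314 [314. 226.] [545.6 170.7]
g 149 [636. 235.] [451.8 477.1]
g 511 [508. 277.] [536.2 340.9]
r 1209 [341.  84.] [441.3 156.8]
r 1027 [458. 123.] [437.6 246.7]
r 913 [416. 258.] [545.5 254. ]
pos [550. 175. 196.] jaw 108.0 down -1.0 q6 -0.12 t 8.0 -> shift cm [14.89 -0.16  0.03] spin -0.0
```

View pics/w4.png

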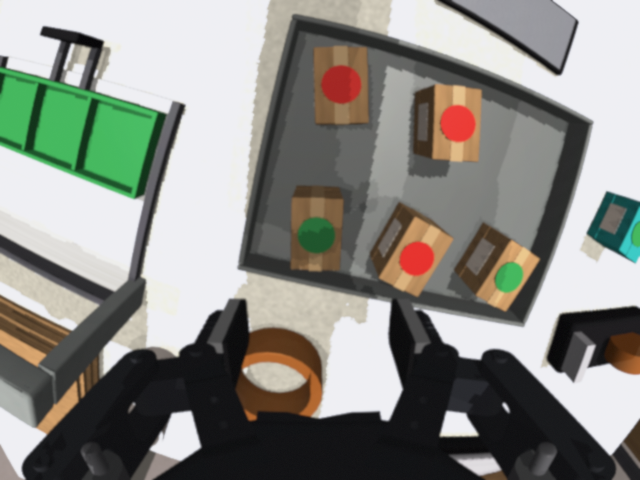

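A sits square to the jaw axis in this view (tag at 316,235), so 108° is right. Going down to grip A.

Request:
play_rows:
  plan:
    - [6,4,-0.1,0.1,0]
    - [6,4,-0.1,0,0]
    - [6,3,0,0,0]
    - [6,2.4,0,0,0]
    - [6,1.5,0,0,0]
    - [6,0,0,0,0]
    - [6,0,0,0,0]
  squeeze: 40

```text
time_s: 8.7
tool_pos: [552.5, 177.4, 48.2]
orientation: [-0.415, 0.573, -0.415, -0.572]
contact_force: [1.2, -0.3, -0.0]
grip_width: 59.7
```

Request:
play_rows:
  plan:
    - [2,0,0,0,0]
    - [2,0,0,0,0]
    - [2,0,0,0,0]
    - [2,0,0,0,0]
    - [2,0,0,0,0]

```text
time_s: 9.2
tool_pos: [553.9, 177.7, 49.8]
orientation: [-0.416, 0.574, -0.414, -0.571]
contact_force: [0.3, -0.3, 5.5]
grip_width: 37.3
```

Request:
play_rows:
  plan:
    - [2,-2,0,0,0]
    - [2,-3,0,0,0]
    - [2,-4,0,0,0]
    - [2,-4,0,0,0]
    - [2,-3,0,0,0]
    - [2,0,0,0,0]

```text
time_s: 9.8
tool_pos: [554.7, 178.1, 213.5]
orientation: [-0.417, 0.575, -0.412, -0.57]
contact_force: [0.3, -0.4, -0.9]
grip_width: 37.5
```

```bash
python3 - <<'E'
from h import *
look()
tgt(536.4,-23,150,87)
E
```

```text
g 293 [629. 223.] [448.5 482. ]
g 475 [499. 262.] [536.1 341. ]
r 1067 [338.  77.] [441.3 156.8]
r 927 [449. 114.] [437.6 246.8]
r 849 [410. 243.] [545.5 254.1]
pos [554. 178. 210.] jaw 108.2 down -1.0 q6 -0.12 t 9.8 -> shift cm [  6.     7.93 -18.54] spin 0.37
```

Request:
play_rows:
  plan:
    - [2,0,1.6,-3.7,0]
    - [2,0,1.6,-3.7,0]
    - [2,0,1.6,-3.7,0]
    - [2,1.5,1.5,-3.7,0]
    - [2,1.5,1.5,-3.7,0]
    - [2,1.5,0,0,0.125]
    - [2,1.5,0,0,0.125]
    - [2,1,0,0,0.12]

```text
time_s: 10.65
tool_pos: [533.1, -22.9, 133.2]
orientation: [0.513, -0.483, 0.516, 0.487]
contact_force: [-0.5, -0.4, -1.6]
grip_width: 37.4
```

Request:
play_rows:
  plan:
    - [2,0,0,0,0]
    - [2,0,0,0,0]

```text
time_s: 10.85
tool_pos: [534.3, -22.5, 135.6]
orientation: [0.512, -0.486, 0.513, 0.488]
contact_force: [-0.5, 0.5, -0.8]
grip_width: 37.3
```

```bash
python3 - <<'E'
from h import *
m,im=look("w5"); import pickle; pickle.dump(m,open("pics/w5.pkl","wb"))
tgt(538,-23,56,87)
print([wproj(m,p) for p in((499.3,15.4,30),(578.4,10,30))])
E
```

```text
g 630 [294. 327.] [578.  -39.4]
r 556 [ 43. 190.] [ 475.5 -207.6]
r 988 [584. 111.] [441.6 157.3]
r 5109 [ 17. 260.] [ 525.  -253.5]
pos [535. -23. 137.] jaw 87.1 down -1.0 q6 -0.12 t 10.9 -> shift cm [ 8.06 -0.31 -0.04] spin 0.002
[array([371.7, 190.5]), array([365.1, 299.9])]
```

View pics/w5.png

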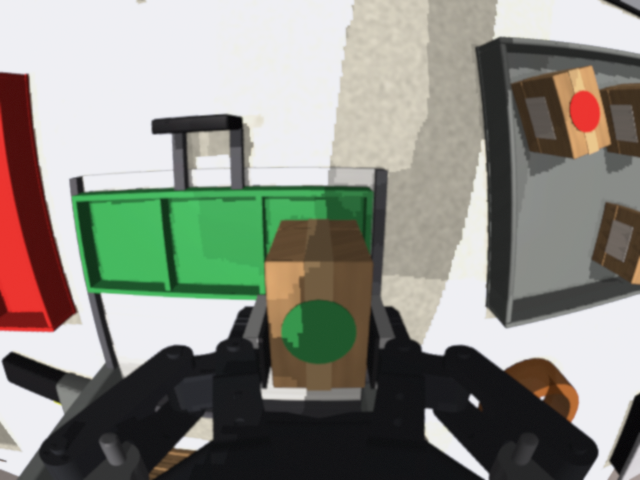

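```bash
python3 - <<'E'
from h import *
import pickle; m=pickle.load(open("pics/w5.pkl","rb"))
print("tag",won(m,(319,331),154),[won(m,p,30).tolist() for p in((74,197),(372,187),(90,292),(263,195),(164,198),(266,298),(170,293))])
print("tote",[won(m,p,42).tolist() for p in((28,75),(73,318))],won(m,(53,330),5))
E
```

```text
tag [528.5 -21.1] [[487.1, -206.9], [496.9, 15.7], [566.2, -211.6], [498.6, -56.4], [495.3, -127.2], [573.2, -61.4], [567.4, -135.5]]
tote [[385.8, -233.8], [584.9, -229.1]] [ 620.7 -298.2]
```

Request:
play_rows:
  plan:
    - [2,2,-0.3,0,0]
    - [2,2,-0.25,0,0]
    - [2,1.5,0,0,0]
    - [2,1,0,0,0]
    - [2,1,0,0,0]
    - [2,0.4,0,0,0]
    - [2,0,0,0,0]
    - [2,0,0,0,0]

```text
time_s: 11.7
tool_pos: [541.5, -23.1, 59.0]
orientation: [0.513, -0.487, 0.513, 0.486]
contact_force: [-0.7, 0.6, -1.0]
grip_width: 37.1
```

Request:
play_rows:
  plan:
    - [2,0.2,0,0,0]
    - [2,0,0,0,0]
    - [4.2,0,0,0,0]
    - [5.6,0,0,0,0]
    - [5.6,0,0,0,0]
    - [5.6,-2,0,0,0]
    - [5.6,-4,0,0,0]
    - [5.6,-4,0,0,0]

```text
time_s: 12.5
tool_pos: [540.0, -22.9, 156.3]
orientation: [0.512, -0.486, 0.514, 0.487]
contact_force: [0.9, -1.0, -0.2]
grip_width: 55.8
```

```bash
python3 - <<'E'
from h import *
side()
tgt(534.5,341.5,150,86)
E
```

```text
side g 83 [228. 345.] [535. 342.]
side g 146 [209. 415.] [443. 491.]
side r 82 [322. 315.] [441. 158.]
side r 85 [254. 320.] [544. 255.]
side r 99 [298. 339.] [437. 247.]
scene r 34 [173. 265.] [ 630. -313.]
scene r 41 [350. 265.] [442. 156.]
scene r 44 [381. 271.] [437. 245.]
scene r 53 [371. 292.] [545. 252.]
pos [545. -24. 164.] jaw 87.0 down -1.0 q6 -0.11 t 12.6 -> shift cm [ 1.29  3.01 36.41] spin 0.017
```

Request:
play_rows:
  plan:
    - [6,0,0.37,4.55,0]
    - [6,0,0.37,4.55,0]
    - [6,0,0.37,4.55,0]
    - [6,0,0.37,4.55,0]
    - [6,0,0.37,4.55,0]
    - [6,0,0.37,4.55,0]
    - [6,0,0.37,4.55,0]
    - [6,0,0.37,4.55,0]

```text
time_s: 13.4
tool_pos: [530.2, 343.8, 155.8]
orientation: [0.513, -0.487, 0.513, 0.487]
contact_force: [0.1, -0.3, 0.0]
grip_width: 59.6
```

Request:
play_rows:
  plan:
    - [6,0,0,0,0]
    - [6,0,0,0,0]
    - [6,0,0,0,0]

```text
time_s: 13.7
tool_pos: [530.7, 341.1, 155.9]
orientation: [0.513, -0.487, 0.514, 0.486]
contact_force: [0.9, -0.5, 0.2]
grip_width: 60.1
```

```bash
python3 - <<'E'
from h import *
m,im=look("w6"); import pickle; pickle.dump(m,open("pics/w6.pkl","wb"))
tgt(535.5,341.5,47,86)
E
```

```text
g 1017 [526. 120.] [447.9 484. ]
g 987 [319. 258.] [535.9 342.1]
g 93 [  2. 286.] [550.6  54.6]
r 1340 [160. 118.] [437.3 246.3]
r 823 [ 55. 145.] [441.1 156.3]
r 1122 [191. 277.] [545.3 253.6]
pos [531. 341. 156.] jaw 86.9 down -1.0 q6 0.52 t 13.8 -> shift cm [10.92 -0.46  0.11] spin 0.015
```

View pics/w6.png

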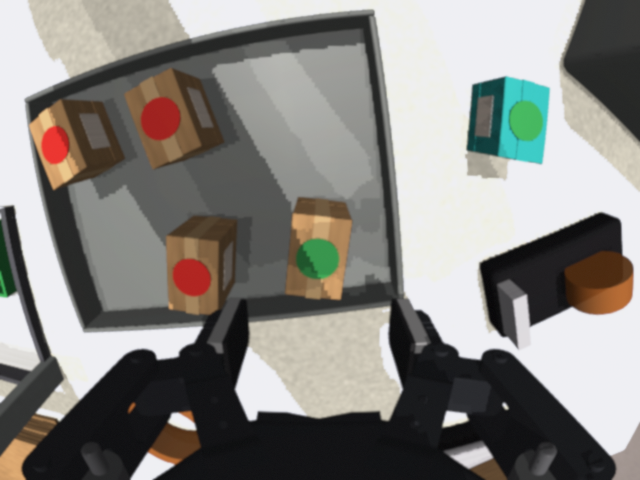

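Request:
play_rows:
  plan:
    - [6,3,-0.25,0.1,0.08]
    - [6,3,-0.2,0,0]
    - [6,2.5,0,0,0]
    - [6,1.4,0,0,0]
    - [6,0.9,0,0,0]
    - [6,0,0,0,0]
    - [3,0,0,0,0]
    - [2,0,0,0,0]

```text
time_s: 14.55
tool_pos: [536.5, 343.1, 50.5]
orientation: [0.533, -0.466, 0.531, 0.465]
contact_force: [0.5, -0.1, -0.4]
grip_width: 37.5
```

Request:
play_rows:
  plan:
    - [2,0,0,0,0]
    - [2,0,0,0,0]
    - [2,0,0,0,0]
    - [2,-2,0,0,0]
    - [2,-4,0,0,0]
    - [2,-4,0,0,0]
    - [2,-4,0,0,0]
    - [2,-2,0,0,0]

```text
time_s: 15.35
tool_pos: [536.2, 343.5, 212.6]
orientation: [0.534, -0.466, 0.53, 0.465]
contact_force: [0.6, 0.2, -0.6]
grip_width: 37.3
```

```bash
python3 - <<'E'
from h import *
look()
tgt(533,-171,190,87)
E
```

```text
g 770 [479.  99.] [448.  484.7]
g 380 [ 22. 250.] [516.8  40.1]
g 1021 [330. 326.] [626.9 343.3]
r 906 [177. 123.] [437.3 246.4]
r 626 [ 87. 152.] [441.  156.4]
r 809 [210. 252.] [545.2 253.6]
pos [537. 344. 215.] jaw 82.4 down -1.0 q6 0.6 t 15.4 -> shift cm [  2.3   -6.36 -51.11] spin -0.08
```

Request:
play_rows:
  plan:
    - [2,0,-0.58,-4.65,0]
    - [2,0,-0.58,-4.65,0]
    - [2,0,-0.58,-4.65,0]
    - [2,0,-0.58,-4.65,0]
    - [2,0,-0.58,-4.65,0]
    - [2,0,-0.58,-4.65,0]
    - [2,0,-0.58,-4.65,0]
    - [2,0,-0.58,-4.65,0]

```text
time_s: 16.2
tool_pos: [530.9, -33.7, 206.5]
orientation: [0.532, -0.465, 0.532, 0.467]
contact_force: [0.4, 0.7, -1.3]
grip_width: 37.2
```

Request:
play_rows:
  plan:
    - [2,0,-0.58,-4.65,0]
    - [2,0,-0.58,-4.65,0]
    - [2,0,-0.58,-4.65,0]
    - [2,2.5,0,0,-0.08]
    - [2,2.5,0,0,0]
    - [2,2,0,0,0]
    - [2,0,0,0,0]
    - [2,0,0,0,0]

```text
time_s: 17.0
tool_pos: [529.8, -172.2, 137.0]
orientation: [0.513, -0.486, 0.513, 0.488]
contact_force: [0.0, -0.6, -0.9]
grip_width: 37.2
```

```bash
python3 - <<'E'
from h import *
m,im=look("w7"); import pickle; pickle.dump(m,open("pics/w7.pkl","wb"))
tgt(530,-171,57,87)
print(wproj(m,(536,-23,72)))
E
```

```text
g 849 [545. 262.] [540.7 -16.9]
g 272 [429. 290.] [ 553.7 -102.4]
g 1936 [318. 329.] [ 576.7 -174.4]
r 431 [182. 128.] [ 445.8 -245.3]
r 178 [207. 273.] [ 534.5 -240.6]
pos [ 531. -173.  138.] jaw 87.0 down -1.0 q6 -0.38 t 17.1 -> shift cm [8.14 0.09 0.16] spin -0.0
[544.2 259.5]
```

View pics/w7.png

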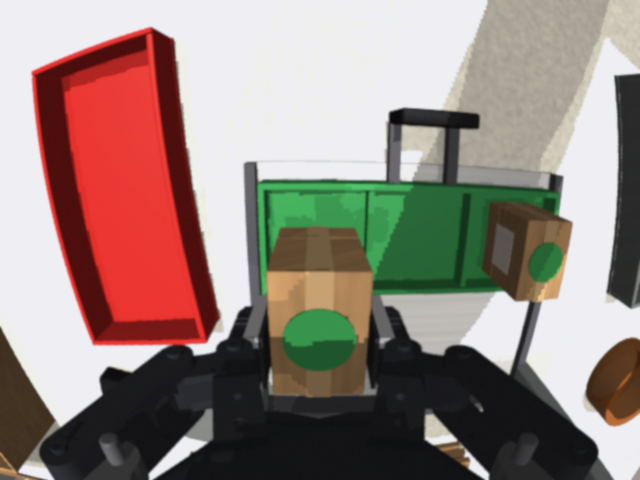

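```bash
python3 - <<'E'
from h import *
import pickle; m=pickle.load(open("pics/w7.pkl","rb"))
print("tagB",won(m,(320,339),152),"A",won(m,(545,262),72),[won(m,p,30).tolist() for p in((259,184),(367,186),(467,188))])
print("tote",[won(m,p,42).tolist() for p in((35,72),(152,29),(218,318),(93,343))],[won(m,p,5).tolist() for p in((63,80),(148,48),(195,315),(112,320))])
E
```

```text
tagB [ 529.6 -170.7] A [537.8 -22. ] [[486.7, -208.3], [492.0, -137.1], [495.4, -66.2]]
tote [[380.2, -376.3], [374.2, -271.5], [578.6, -246.4], [604.3, -366.6]] [[384.2, -376.2], [376.4, -291.9], [595.5, -279.3], [601.5, -365.9]]
```

Request:
play_rows:
  plan:
    - [2,2,0,0.1,0]
    - [2,2,0,0,0]
    - [2,1.5,0,0,0]
    - [2,1,0,0,0]
    - [2,1,0,0,0]
    - [2,0.5,0,0,0]
    - [2,0,0,0,0]
    - [2,0,0,0,0]

```text
time_s: 17.85
tool_pos: [531.2, -172.0, 58.9]
orientation: [0.513, -0.487, 0.513, 0.486]
contact_force: [-0.5, 0.4, -0.8]
grip_width: 37.0
```

Request:
play_rows:
  plan:
    - [2,0.2,0,0,0]
    - [2,0,0,0,0]
    - [4.2,0,0,0,0]
    - [5.6,0,0,0,0]
    - [5.6,0,0,0,0]
    - [5.6,-2,0,0,0]
    - [5.6,-4,0,0,0]
    - [5.6,-5,0,0,0]

```text
time_s: 18.65
tool_pos: [528.8, -170.8, 164.4]
orientation: [0.512, -0.484, 0.514, 0.489]
contact_force: [0.7, -0.5, 0.3]
grip_width: 56.4
```

```bash
python3 - <<'E'
from h import *
side()
tgt(441,156.5,180,87)
E
```

```text
side g 36 [368. 234.] [ 536. -180.]
side g 150 [363. 260.] [482. -71.]
side g 32 [319. 278.] [523.  54.]
side g 146 [209. 415.] [443. 491.]
side r 83 [322. 315.] [441. 158.]
side r 84 [254. 320.] [544. 255.]
side r 98 [298. 339.] [437. 248.]
scene r 34 [173. 265.] [ 630. -312.]
scene r 40 [350. 265.] [442. 155.]
scene r 44 [381. 271.] [437. 245.]
scene r 53 [371. 292.] [545. 252.]
pos [ 535. -174.  175.] jaw 87.0 down -1.0 q6 -0.38 t 18.8 -> shift cm [-0.83 11.11 32.47] spin -0.0
```

Request:
play_rows:
  plan:
    - [6,0,1.38,4.06,0]
    - [6,0,1.38,4.06,0]
    - [6,0,1.38,4.06,0]
    - [6,0,1.38,4.06,0]
    - [6,0,1.38,4.06,0]
    - [6,0,1.38,4.06,0]
    - [6,0,1.38,4.06,0]
    - [6,0,1.38,4.06,0]

```text
time_s: 19.55
tool_pos: [437.1, 159.9, 166.4]
orientation: [0.513, -0.487, 0.513, 0.486]
contact_force: [1.6, 0.3, 0.7]
grip_width: 60.3
```

Request:
play_rows:
  plan:
    - [5.6,1,0,0,-0.13]
    - [5.6,0,0,0,-0.13]
    - [5.6,0,0,0,-0.12]
    - [5.6,0,0,0,0]
    - [5.6,0,0,0,0]
    - [5.6,0,0,0,0]

```text
time_s: 20.15
tool_pos: [437.8, 158.3, 156.3]
orientation: [-0.413, 0.574, -0.412, -0.574]
contact_force: [0.4, -0.0, 0.7]
grip_width: 56.1
```

```bash
python3 - <<'E'
from h import *
m,im=look("w8"); import pickle; pickle.dump(m,open("pics/w8.pkl","wb"))
tgt(441,156.6,47,110)
cv2.imwrite("pics/v8.png",cv2.resize(im[150:330,220:560],None,fx=2,fy=2))
E
```

```text
g 4172 [ 51. 244.] [500.1 -39.6]
g 490 [ 61. 296.] [543.3 -27.6]
g 257 [622. 354.] [446.7 480.1]
r 1396 [313. 254.] [441.6 156.8]
r 1099 [438. 288.] [437.9 246.7]
r 429 [383. 404.] [546.  250.5]
pos [438. 158. 156.] jaw 108.6 down -1.0 q6 -0.12 t 20.2 -> shift cm [10.94 -0.25 -0.26] spin -0.024
```

View pics/v8.png

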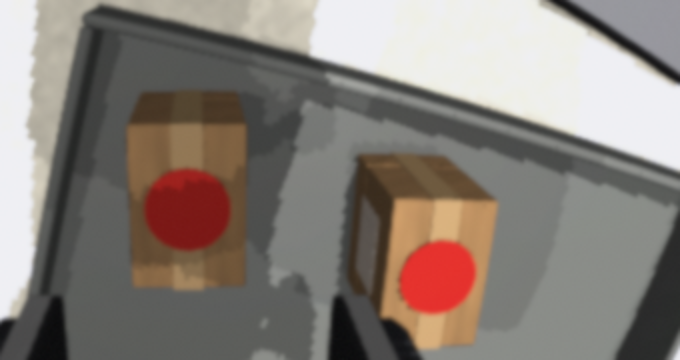

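Request:
play_rows:
  plan:
    - [5.4,3,-0.15,-0.15,0]
    - [5.4,3,-0.1,-0.1,0]
    - [5.4,2.5,0,0,0]
    - [5.4,1.4,0,0,0]
    - [5.4,0.9,0,0,0]
    - [5.4,0,0,0,0]
    - [3,0,0,0,0]
    - [2,0,0,0,0]

```text
time_s: 21.0
tool_pos: [442.1, 157.0, 49.9]
orientation: [-0.413, 0.575, -0.411, -0.574]
contact_force: [1.4, -0.1, -1.6]
grip_width: 37.3
```

Request:
play_rows:
  plan:
    - [2,0,0,0,0]
    - [2,0,0,0,0]
    - [2,0,0,0,0]
    - [2,-2,0,0,0]
    - [2,-4,0,0,0]
    - [2,-4,0,0,0]
    - [2,-4,0,0,0]
    - [2,-1,0,0,0]

```text
time_s: 21.8
tool_pos: [443.1, 157.3, 203.3]
orientation: [-0.414, 0.577, -0.41, -0.573]
contact_force: [0.6, -0.0, -0.0]
grip_width: 37.2
```

```bash
python3 - <<'E'
from h import *
tgt(490,-309,190,95)
E
```

```text
pos [443. 157. 203.] jaw 108.8 down -1.0 q6 -0.13 t 21.8 -> shift cm [  1.29  10.56 -45.66] spin 0.24
```

Request:
play_rows:
  plan:
    - [2,0,1.06,-4.57,0]
    - [2,0,1.06,-4.57,0]
    - [2,0,1.06,-4.57,0]
    - [2,0,1.06,-4.57,0]
    - [2,0,1.06,-4.57,0]
    - [2,0,1.06,-4.57,0]
    - [2,0,1.06,-4.57,0]
    - [2,0,1.06,-4.57,0]

```text
time_s: 22.6
tool_pos: [477.2, -218.2, 196.6]
orientation: [0.412, -0.574, 0.412, 0.576]
contact_force: [0.6, -0.1, -1.2]
grip_width: 37.4
```

Request:
play_rows:
  plan:
    - [2,0,1.06,-4.57,0]
    - [2,0,1.06,-4.57,0]
    - [2,0,0,0,0.12]
    - [2,0,0,0,0.13]
    - [2,0,-2.5,0,0]
    - [2,0,-3,0,0]
    - [2,0,0,0,0]
    - [2,0,0,0,0]

```text
time_s: 23.4
tool_pos: [541.7, -305.1, 196.0]
orientation: [0.48, -0.518, 0.48, 0.521]
contact_force: [-0.8, -0.4, 0.4]
grip_width: 37.1
```

```bash
python3 - <<'E'
from h import *
m,im=look("w9"); import pickle; pickle.dump(m,open("pics/w9.pkl","wb"))
tgt(555,-312,50,94)
E
```

```text
g 5860 [513. 218.] [ 515.9 -147.2]
g 671 [488. 237.] [ 533.3 -168. ]
g 294 [614. 256.] [539.9 -14. ]
r 3708 [319. 339.] [ 632.5 -296.8]
pos [ 541. -305.  197.] jaw 94.4 down -1.0 q6 -0.7 t 23.4 -> shift cm [14.67 -1.35 -0.8 ] spin 0.008
```

View pics/w9.png

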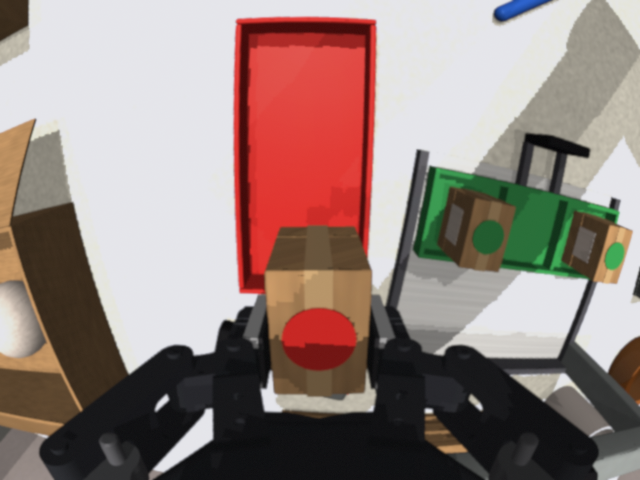

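Both greens stand upright in the outer nests. The tote's rim corners are at (237,20), (376,20) and (240,291), and D is held square in the jaws.

```bash
python3 - <<'E'
from h import *
import pickle; m=pickle.load(open("pics/w9.pkl","rb"))
print("tag",won(m,(320,339),211),[won(m,p,42).tolist() for p in((237,20),(376,20),(240,292),(235,150),(376,150))])
E
```

```text
tag [ 541.5 -303.7] [[379.6, -380.0], [372.7, -272.3], [605.6, -367.3], [484.9, -373.9], [477.1, -264.0]]
```

Request:
play_rows:
  plan:
    - [2,3,-0.6,-0.6,0]
    - [2,3,-0.6,-0.6,0]
    - [2,3,0,0,0]
    - [2,2.5,0,0,0]
    - [2,1.5,0,0,0]
    - [2,1.2,0,0,0]
    - [2,0.4,0,0,0]
    - [2,0,0,0,0]

```text
time_s: 24.25
tool_pos: [555.0, -316.9, 52.6]
orientation: [-0.48, 0.519, -0.48, -0.519]
contact_force: [-0.3, 0.3, -0.7]
grip_width: 37.4
```

Request:
play_rows:
  plan:
    - [2,0.1,0,0,0]
    - [2,0,0,0,0]
    - [4.2,0,0,0,0]
    - [5.6,0,0,0,0]
    - [5.6,0,0,0,0]
    - [5.6,-3,0,0,0]
    - [5.6,-5,0,0,0]
    - [5.6,-5,0,0,0]

```text
time_s: 25.05
tool_pos: [554.2, -316.2, 181.4]
orientation: [0.48, -0.518, 0.48, 0.52]
contact_force: [0.3, 0.1, 0.2]
grip_width: 56.0
```

Request:
play_rows:
  plan:
    - [5.6,0,0,0,0]

```text
time_s: 25.15
tool_pos: [558.9, -319.5, 192.0]
orientation: [-0.481, 0.525, -0.48, -0.513]
contact_force: [1.0, -0.6, 0.2]
grip_width: 56.1
```

```bash
python3 - <<'E'
from h import *
tgt(437.5,246.7,180,94)
side()
E
```

```text
pos [ 559. -320.  192.] jaw 94.4 down -1.0 q6 -0.7 t 25.1 -> shift cm [ 0.46  7.75 57.4 ] spin 0.007
side g 41 [332. 259.] [543. -30.]
side g 27 [317. 277.] [528.  53.]
side g 45 [339. 282.] [478.  41.]
side g 146 [209. 415.] [443. 491.]
side r 36 [388. 211.] [ 554. -315.]
side r 84 [254. 320.] [544. 255.]
side r 98 [298. 339.] [437. 248.]
scene r 40 [171. 264.] [ 626. -323.]
scene r 78 [201. 261.] [ 581. -251.]
scene r 44 [381. 271.] [437. 245.]
scene r 53 [371. 292.] [545. 252.]
```

Request:
play_rows:
  plan:
    - [5.6,0,0.61,4.75,0]
    - [5.6,0,0.61,4.75,0]
    - [5.6,0,0.61,4.75,0]
    - [5.6,0,0.61,4.75,0]
    - [5.6,0,0.61,4.75,0]
    - [5.6,0,0.61,4.75,0]
    - [5.6,0,0.61,4.75,0]
    - [5.6,0,0.61,4.75,0]

```text
time_s: 26.05
tool_pos: [475.2, 60.1, 179.1]
orientation: [0.48, -0.518, 0.481, 0.52]
contact_force: [0.5, 0.1, -0.0]
grip_width: 56.0
```

Request:
play_rows:
  plan:
    - [6,0,0.61,4.75,0]
    - [6,0,0.61,4.75,0]
    - [6,0,0.61,4.75,0]
    - [6,0,0.61,4.75,0]
    - [6,1,0,0,-0.11]
    - [6,1,0,0,-0.11]
    - [6,0,0,0,0]
    - [6,0,0,0,0]

```text
time_s: 26.85
tool_pos: [437.1, 245.4, 159.7]
orientation: [0.42, -0.567, 0.422, 0.569]
contact_force: [-0.0, 0.3, 0.1]
grip_width: 60.2
```

```bash
cat >> h.py <<'E'
def yaw(m,im,uv,z=65):
    "yaw of the brown carton top near a tag, by warping to a top view and boxing brown"
    c=won(m,uv,z); g=np.stack(np.meshgrid(np.arange(-50,51),np.arange(-50,51)),-1).reshape(-1,2)
    P=np.array([wproj(m,(c[0]+a,c[1]+b,z)) for a,b in g]).astype(np.float32).reshape(101,101,2)
    return c,cv2.resize(cv2.remap(im,P[...,0],P[...,1],1),None,fx=4,fy=4)
E
python3 - <<'E'
from h import *
m,im=look("w10")
tgt(437.5,246.7,47,107)
t=[t for t in tags(im,60,6000) if t[0]=="r" and np.hypot(*(won(m,t[2:],65)-[437.5,246.7]))<30][0]
t2=[t for t in tags(im,60,6000) if t[0]=="r" and np.hypot(*(won(m,t[2:],65)-[545,252]))<30]
o=[yaw(m,im,t[2:])[1]]+([yaw(m,im,t2[0][2:])[1]] if t2 else [])
cv2.imwrite("pics/v10.png",np.hstack(o)[:, :800])
E
```

```text
g 662 [ 33. 240.] [498.5  22. ]
g 435 [574. 332.] [446.4 481.8]
r 1379 [319. 250.] [437.7 246.5]
r 800 [287. 379.] [545.8 253.8]
pos [438. 245. 160.] jaw 106.9 down -1.0 q6 0.08 t 26.9 -> shift cm [11.35 -0.04  0.13] spin -0.002
```

View pics/v10.png

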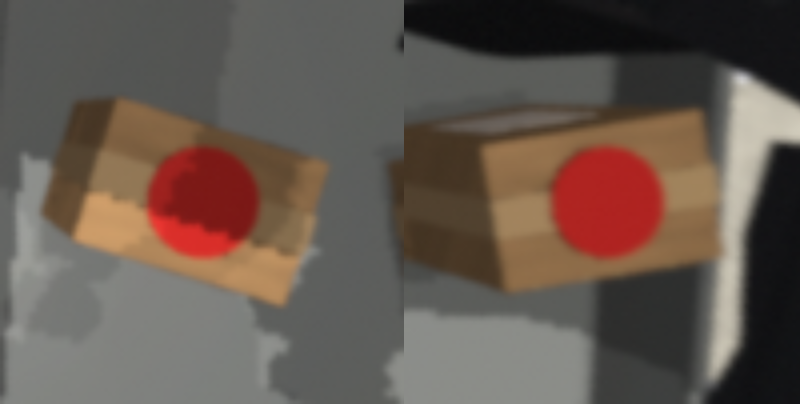

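E's yaw is 17°, which matches the jaws (107°). F's is -9.7°.

Request:
play_rows:
  plan:
    - [6,3,0,0.1,0]
    - [6,3,0,0,0]
    - [6,2.5,0,0,0]
    - [6,1.6,0,0,0]
    - [6,1.1,0,0,0]
    - [6,0,0,0,0]
    - [3,0,0,0,0]
    - [2,0,0,0,0]

```text
time_s: 27.7
tool_pos: [439.1, 247.2, 51.0]
orientation: [-0.421, 0.569, -0.42, -0.568]
contact_force: [-0.2, -0.3, -0.3]
grip_width: 37.4
```

Request:
play_rows:
  plan:
    - [2,0,0,0,0]
    - [2,0,0,0,0]
    - [2,0,0,0,0]
    - [2,-2,0,0,0]
    - [2,-4,0,0,0]
    - [2,-4,0,0,0]
    - [2,-4,0,0,0]
    - [2,0,0,0,0]

```text
time_s: 28.5
tool_pos: [441.0, 248.3, 196.0]
orientation: [-0.424, 0.571, -0.417, -0.566]
contact_force: [1.2, 0.1, 0.1]
grip_width: 37.3
```

```bash
python3 - <<'E'
from h import *
tgt(489,-320,190,94)
E
```

```text
pos [441. 248. 196.] jaw 107.0 down -1.0 q6 0.08 t 28.5 -> shift cm [  0.4   12.07 -55.74] spin 0.228
```

Request:
play_rows:
  plan:
    - [2,0,1,-4.65,0]
    - [2,0,1,-4.65,0]
    - [2,0,1,-4.65,0]
    - [2,0,1,-4.65,0]
    - [2,0,1,-4.65,0]
    - [2,0,1,-4.65,0]
    - [2,0,1,-4.65,0]
    - [2,0,1,-4.65,0]

```text
time_s: 29.3
tool_pos: [469.5, -133.8, 187.9]
orientation: [0.42, -0.568, 0.42, 0.569]
contact_force: [1.0, -0.6, -1.1]
grip_width: 37.4
```

Request:
play_rows:
  plan:
    - [2,0,1,-4.65,0]
    - [2,0,1,-4.65,0]
    - [2,0,1,-4.65,0]
    - [2,0,1,-4.65,0]
    - [2,1,0,0,0.115]
    - [2,1,0,0,0.115]
    - [2,0,0,0,0]
    - [2,0,0,0,0]

```text
time_s: 30.1
tool_pos: [485.9, -321.2, 168.0]
orientation: [0.482, -0.516, 0.482, 0.518]
contact_force: [-0.1, -0.1, -0.0]
grip_width: 37.2
```

```bash
python3 - <<'E'
from h import *
tgt(489,-320,52,94)
m=r.camera_model("wrist"); im=r.camera("wrist"); cv2.imwrite("pics/w11.png",im)
look()
E
```

```text
pos [ 486. -321.  168.] jaw 94.0 down -1.0 q6 -0.77 t 30.1 -> shift cm [11.6  -0.34  0.08] spin -0.0
g 4623 [534. 282.] [ 506.4 -146.9]
g 591 [505. 315.] [ 535.2 -167.2]
g 241 [626. 318.] [542.1 -12.4]
r 3667 [318. 164.] [ 432.7 -324.2]
r 3697 [319. 335.] [ 557.5 -315.4]
```

Request:
play_rows:
  plan:
    - [2,3,-0.1,0.1,0]
    - [2,3,0,0,0]
    - [2,2.5,0,0,0]
    - [2,1.4,0,0,0]
    - [2,1,0,0,0]
    - [2,0.6,0,0,0]
    - [2,0,0,0,0]
    - [2,0,0,0,0]

```text
time_s: 31.0
tool_pos: [488.2, -321.4, 55.6]
orientation: [-0.483, 0.517, -0.483, -0.516]
contact_force: [-0.7, -0.1, -0.6]
grip_width: 37.7
```

Request:
play_rows:
  plan:
    - [2,0.2,0,0,0]
    - [2,0,0,0,0]
    - [4.2,0,0,0,0]
    - [5.6,0,0,0,0]
    - [5.6,0,0,0,0]
    - [5.6,-3,0,0,0]
    - [5.6,-5,0,0,0]
    - [5.6,-5,0,0,0]

```text
time_s: 31.8
tool_pos: [486.6, -320.1, 182.5]
orientation: [0.483, -0.515, 0.483, 0.518]
contact_force: [1.1, -0.4, 0.3]
grip_width: 56.0
```

Request:
play_rows:
  plan:
    - [5.6,0,0,0,0]

```text
time_s: 31.9
tool_pos: [491.1, -323.8, 192.2]
orientation: [-0.483, 0.522, -0.483, -0.511]
contact_force: [-0.2, -1.4, 0.6]
grip_width: 55.6
```

```bash
python3 - <<'E'
from h import *
tgt(545.5,253.9,180,80)
side()
E
```

```text
pos [ 491. -324.  192.] jaw 93.8 down -1.0 q6 -0.76 t 31.9 -> shift cm [ 0.68 -9.29 57.29] spin 0.242
side g 42 [332. 259.] [542. -29.]
side g 111 [338. 278.] [489.  27.]
side g 146 [208. 415.] [444. 491.]
side r 34 [387. 211.] [ 554. -315.]
side r 38 [411. 218.] [ 485. -318.]
side r 84 [254. 320.] [544. 255.]
scene r 53 [371. 292.] [545. 252.]
```

Request:
play_rows:
  plan:
    - [5.6,0,-0.82,4.75,0]
    - [5.6,0,-0.82,4.75,0]
    - [5.6,0,-0.82,4.75,0]
    - [5.6,0,-0.82,4.75,0]
    - [5.6,0,-0.82,4.75,0]
    - [5.6,0,-0.82,4.75,0]
    - [5.6,0,-0.82,4.75,0]
    - [5.6,0,-0.82,4.75,0]

```text
time_s: 32.8
tool_pos: [526.1, 64.7, 180.1]
orientation: [0.482, -0.516, 0.484, 0.517]
contact_force: [1.1, 0.8, 1.0]
grip_width: 56.2
```

Request:
play_rows:
  plan:
    - [6,0,-0.82,4.75,0]
    - [6,0,-0.82,4.75,0]
    - [6,0,-0.82,4.75,0]
    - [6,0,-0.82,4.75,0]
    - [6,1,0,0,0.12]
    - [6,1,0,0,0.12]
    - [6,0,0,0,0]
    - [6,0,0,0,0]

```text
time_s: 33.6
tool_pos: [546.3, 254.1, 160.4]
orientation: [0.54, -0.455, 0.542, 0.456]
contact_force: [-0.4, -0.9, -1.0]
grip_width: 60.0
```

```bash
python3 - <<'E'
from h import *
m,im=look("w12")
tgt(545.5,253.9,48,80)
E
```

```text
g 646 [597.  75.] [448.4 482.8]
g 839 [ 37. 254.] [512.2  26. ]
g 319 [  8. 291.] [539.3 -32.6]
r 1372 [317. 248.] [545.3 253.8]
pos [547. 254. 161.] jaw 80.2 down -1.0 q6 0.49 t 33.6 -> shift cm [11.34  0.11 -0.03] spin 0.003
```

Request:
play_rows:
  plan:
    - [6,3,0.1,0,0]
    - [6,3,0,0,0]
    - [6,2.5,0,0,0]
    - [6,1.6,0,0,0]
    - [6,1.1,0,0,0]
    - [6,0,0,0,0]
    - [3,0,0,0,0]
    - [2,0,0,0,0]

```text
time_s: 34.45
tool_pos: [547.6, 254.9, 52.2]
orientation: [0.542, -0.455, 0.54, 0.455]
contact_force: [0.7, -0.1, -1.0]
grip_width: 37.2
```

Request:
play_rows:
  plan:
    - [2,0,0,0,0]
    - [2,0,0,0,0]
    - [2,0,0,0,0]
    - [2,-2,0,0,0]
    - [2,-4,0,0,0]
    - [2,-4,0,0,0]
    - [2,-4,0,0,0]
    - [2,0,0,0,0]

```text
time_s: 35.25
tool_pos: [549.6, 256.0, 197.8]
orientation: [0.545, -0.457, 0.537, 0.454]
contact_force: [1.0, 0.0, -0.7]
grip_width: 37.3
```

```bash
python3 - <<'E'
from h import *
tgt(423,-324,190,94)
E
```

```text
pos [550. 256. 198.] jaw 80.1 down -1.0 q6 0.5 t 35.2 -> shift cm [  0.38   2.52 -59.32] spin -0.242
```

Request:
play_rows:
  plan:
    - [2,0,0.18,-4.55,0]
    - [2,0,0.18,-4.55,0]
    - [2,0,0.18,-4.55,0]
    - [2,0,0.18,-4.55,0]
    - [2,0,0.18,-4.55,0]
    - [2,0,0.18,-4.55,0]
    - [2,0,0.18,-4.55,0]
    - [2,0,0.18,-4.55,0]

```text
time_s: 36.05
tool_pos: [468.4, -102.7, 189.1]
orientation: [0.541, -0.455, 0.541, 0.456]
contact_force: [-0.2, -0.7, -1.9]
grip_width: 36.9
```

Request:
play_rows:
  plan:
    - [2,0,0.18,-4.55,0]
    - [2,0,0.18,-4.55,0]
    - [2,0,0.18,-4.55,0]
    - [2,0,0.18,-4.55,0]
    - [2,0,0.18,-4.55,0]
    - [2,1,0,0,-0.12]
    - [2,1,0,0,-0.12]
    - [2,0,0,0,0]

```text
time_s: 36.85
tool_pos: [420.1, -323.2, 167.2]
orientation: [0.483, -0.514, 0.483, 0.518]
contact_force: [-0.5, -0.4, -2.3]
grip_width: 37.0
```

Request:
play_rows:
  plan:
    - [2,0,0,0,0]
    - [2,0,0,0,0]

```text
time_s: 37.05
tool_pos: [421.8, -323.6, 170.5]
orientation: [-0.483, 0.516, -0.483, -0.516]
contact_force: [-0.2, -0.7, -0.2]
grip_width: 37.1
```

```bash
python3 - <<'E'
from h import *
tgt(421.5,-324,53,94)
look("w13")
E
```

```text
pos [ 422. -324.  170.] jaw 93.8 down -1.0 q6 -0.85 t 37.0 -> shift cm [11.75  0.04 -0.03] spin -0.004
g 3221 [524. 338.] [ 495.2 -141.6]
g 191 [604. 372.] [544.2 -12.4]
r 3678 [319. 334.] [ 492.6 -317.9]
r 350 [271. 392.] [ 553.5 -353.7]
r 102 [351. 389.] [ 546.3 -287.8]
r 516 [314. 399.] [ 558.2 -317.6]
r 113 [371. 400.] [ 557.4 -269.1]
```

Request:
play_rows:
  plan:
    - [2,3,0,0,0]
    - [2,3,0,0,0]
    - [2,2.5,0,0,0]
    - [2,1.4,0,0,0]
    - [2,1,0,0,0]
    - [2,0.8,0,0,0]
    - [2,0,0,0,0]
    - [2,0,0,0,0]

```text
time_s: 37.9
tool_pos: [422.2, -324.5, 54.3]
orientation: [-0.483, 0.517, -0.483, -0.516]
contact_force: [-0.0, -0.2, -1.2]
grip_width: 37.2
```

Request:
play_rows:
  plan:
    - [2,0.2,0,0,0]
    - [2,0,0,0,0]
    - [4.2,0,0,0,0]
    - [5.6,0,0,0,0]
    - [5.6,0,0,0,0]
    - [5.6,-3,0,0,0]
    - [5.6,-5,0,0,0]
    - [5.6,-5,0,0,0]

```text
time_s: 38.7
tool_pos: [420.8, -323.2, 181.6]
orientation: [0.483, -0.515, 0.483, 0.518]
contact_force: [1.1, -0.9, 0.2]
grip_width: 56.0
```

Request:
play_rows:
  plan:
    - [4,0,0,0,0]

```text
time_s: 38.8
tool_pos: [425.0, -327.3, 190.6]
orientation: [-0.483, 0.522, -0.483, -0.511]
contact_force: [0.7, -0.4, 1.0]
grip_width: 42.8
```

```bash
python3 - <<'E'
from h import *
tgt(447.5,-91.5,180,-3)
side()
look("w14")
s=r.camera("side"); cv2.imwrite("pics/s14.png",cv2.resize(s[150:400,190:470],None,fx=2.35,fy=2.35,interpolation=cv2.INTER_CUBIC))
E
```

```text
pos [ 425. -327.  191.] jaw 93.8 down -1.0 q6 -0.85 t 38.8 -> shift cm [ 0.82 -3.82 23.39] spin -1.451
side g 41 [332. 259.] [543. -30.]
side g 144 [208. 415.] [444. 491.]
side r 36 [388. 211.] [ 554. -315.]
side r 35 [410. 218.] [ 485. -319.]
side r 41 [434. 225.] [ 419. -323.]
scene r 21 [208. 230.] [ 420. -328.]
g 3343 [519. 331.] [ 497.1 -142.1]
g 190 [599. 364.] [543.9 -13. ]
r 1179 [318. 234.] [ 420.5 -325.4]
r 898 [317. 316.] [ 486.4 -321.3]
r 627 [317. 385.] [ 555.7 -317.5]
r 205 [362. 398.] [ 569.2 -276.5]
```

View pics/s14.png

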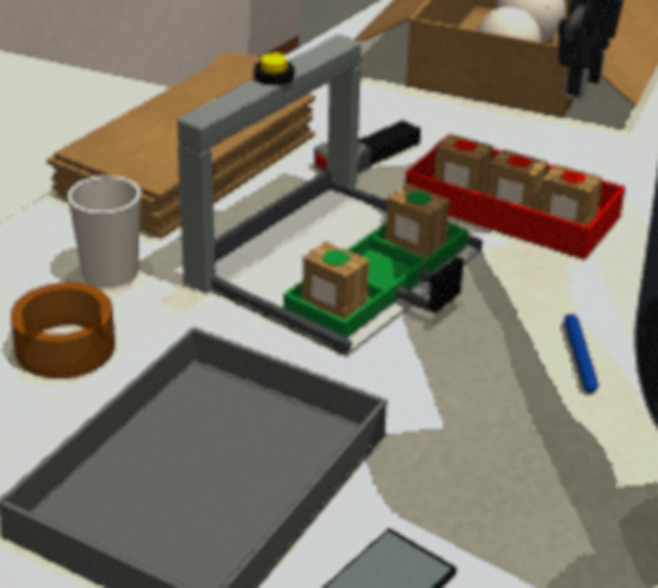

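All five cartons are sorted: two greens in the nests and three reds in the tote. Now I'll push the tray home with the closed fingers against the front of the handle.

Request:
play_rows:
  plan:
    - [0,0,0,4.68,0]
    - [0,0,0,4.68,0]
    - [0,0,0,4.68,0]
    - [0,0,0,4.68,0]
    - [0,0,0,4.68,0]
    - [0,1,0,0,0.12]
    - [0,0,0,0,0]
    - [0,0,0,0,0]

```text
time_s: 39.8
tool_pos: [404.9, -90.2, 169.6]
orientation: [0.512, -0.486, 0.513, 0.488]
contact_force: [-0.2, -1.0, 0.4]
grip_width: -0.0
```

```bash
python3 - <<'E'
from h import *
tgt(405,-89.5,42,87)
E
```

```text
pos [405. -90. 170.] jaw 87.1 down -1.0 q6 -0.33 t 39.8 -> shift cm [12.76 -0.05  0.06] spin 0.002
```

Request:
play_rows:
  plan:
    - [0,4,0,0,0]
    - [0,4,0,0,0]
    - [0,3,0,0,0]
    - [0,1.7,0,0,0]
    - [0,0,0,0,0]
    - [0,0,-0.8,0,0]
    - [0,0,-0.8,0,0]
    - [0,0,-0.5,0,0]

```text
time_s: 40.6
tool_pos: [429.5, -92.6, 46.2]
orientation: [0.514, -0.488, 0.512, 0.485]
contact_force: [-0.1, 0.5, -1.1]
grip_width: 0.2
```

Request:
play_rows:
  plan:
    - [0,0,-0.6,0,0]
    - [0,0,-0.8,0,0]
    - [0,0,-0.8,0,0]
    - [0,0,-1,0,0]
    - [0,0,-1,0,0]
    - [0,0,-1,0,0]
    - [0,0,-1,0,0]
    - [0,0,-1,0,0]

```text
time_s: 41.4
tool_pos: [499.6, -95.6, 44.2]
orientation: [0.513, -0.487, 0.513, 0.487]
contact_force: [-3.3, -0.1, 1.6]
grip_width: -0.0
```

Request:
play_rows:
  plan:
    - [0,0,-1,0,0]
    - [0,0,-1,0,0]
    - [0,0,-0.8,0,0]
    - [0,0,-0.6,0,0]
    - [0,0,-0.4,0,0]
    - [0,0,0,0,0]

```text
time_s: 42.0
tool_pos: [537.8, -97.0, 44.3]
orientation: [0.514, -0.487, 0.512, 0.487]
contact_force: [0.2, 0.4, -0.6]
grip_width: -0.1
```

Request:
play_rows:
  plan:
    - [0,0,-0.4,0,0]
    - [0,0,-0.4,0,0]
    - [0,0,0,0,0]

```text
time_s: 42.3
tool_pos: [541.6, -97.2, 44.2]
orientation: [0.511, -0.485, 0.515, 0.489]
contact_force: [-10.6, 0.8, 6.5]
grip_width: -0.1
```

Request:
play_rows:
  plan:
    - [0,0,-0.3,0,0]
    - [0,0,-0.3,0,0]
    - [0,0,0,0,0]
    - [0,0,0,0,0]

```text
time_s: 42.7
tool_pos: [541.7, -97.1, 44.3]
orientation: [0.509, -0.482, 0.518, 0.491]
contact_force: [-24.5, 0.8, 16.7]
grip_width: -0.2
```

The rear stop is felt: the tool stays at x=541.7 while the force rises to 24 N. I'll back off, rise and aim at the button.

Request:
play_rows:
  plan:
    - [0,0,1.5,0,0]
    - [0,0,3,0,0]
    - [0,-4.5,0,0,0]
    - [0,-4.5,0,0,0]
    - [0,-4.5,0,0,0]
    - [0,-4.5,0,0,0]
    - [0,-4.5,0,0,0]
    - [0,-3,0,0,0]

```text
time_s: 43.5
tool_pos: [507.3, -95.7, 303.9]
orientation: [0.515, -0.489, 0.511, 0.485]
contact_force: [0.8, 0.5, -0.1]
grip_width: 0.2
```

Request:
play_rows:
  plan:
    - [0,0,-3,0,0]
    - [0,0,-4,0,0]
    - [0,0,-4,0,0]
    - [0,0,-3,0,0]
    - [0,0,0,0,0]
    - [0,0,0,0,0]
    - [0,0,0,0,0]

```text
time_s: 44.2
tool_pos: [645.1, -102.9, 300.4]
orientation: [0.513, -0.487, 0.513, 0.486]
contact_force: [-0.8, -0.2, 0.5]
grip_width: -0.1
```

```bash
python3 - <<'E'
from h import *
tgt(672,-104,240,87)
def yel(im):
    k=cv2.inRange(cv2.cvtColor(im,cv2.COLOR_BGR2HSV),(25,140,80),(35,255,255)); n,_,st,c=cv2.connectedComponentsWithStats(k)
    return [(int(st[i,4]),c[i]) for i in range(1,n) if st[i,4]>25]
rays=[]
for n in("side","scene"):
    m=r.camera_model(n)
    for a,c in yel(r.camera(n)):
        print(n,a,c.round(1),[onz(m,c,z).round(1).tolist() for z in(215,225,235)])
m=r.camera_model("wrist"); im=r.camera("wrist"); cv2.imwrite("pics/w15.png",im)
for a,c in yel(im): print("wrist",a,c.round(1),[won(m,c,z).tolist() for z in(215,225,235)])
look(); side()
print("handle pred",wproj(m,(552,-97,58)))
E
```

```text
pos [ 645. -103.  300.] jaw 87.0 down -1.0 q6 -0.21 t 44.2 -> shift cm [ 6.04 -2.68  0.03] spin -0.0
side 57 [306.8 176.5] [[675.6, -107.1], [663.2, -90.3], [650.8, -73.4]]
wrist 134 [300.1 293.5] [[672.8, -115.8], [668.1, -115.0], [663.4, -114.1]]
g 245 [220. 194.] [ 627.1 -202.8]
g 5541 [312. 194.] [ 633.9 -108.4]
g 399 [391. 205.] [649.2 -27.2]
g 403 [243. 206.] [ 642.5 -180.2]
r 5215 [142. 100.] [ 518.2 -281.7]
r 358 [105.  23.] [ 419.6 -325.6]
r 390 [109.  78.] [ 485.6 -321.5]
r 404 [117. 138.] [ 554.8 -317.7]
side g 28 [333. 220.] [ 647. -187.]
side g 145 [208. 415.] [444. 491.]
side r 37 [388. 211.] [ 554. -316.]
side r 39 [411. 218.] [ 485. -319.]
side r 42 [434. 225.] [ 419. -323.]
scene r 29 [208. 230.] [ 421. -327.]
scene r 35 [200. 265.] [ 598. -242.]
scene r 27 [171. 266.] [ 633. -316.]
handle pred [318.6 112.4]
```

Request:
play_rows:
  plan:
    - [0,1.5,-1.3,-0.05,0]
    - [0,1.5,-1.4,-0.05,0]
    - [0,1.5,0,0,0]
    - [0,1,0,0,0]
    - [0,0.5,0,0,0]
    - [0,0,0,0,0]
    - [0,0,0,0,0]

```text
time_s: 45.2
tool_pos: [672.6, -105.6, 240.0]
orientation: [0.513, -0.487, 0.513, 0.486]
contact_force: [-0.2, -0.6, 1.2]
grip_width: -0.2
```

Request:
play_rows:
  plan:
    - [0,0.3,0,0,0]
    - [0,0.3,0,0,0]
    - [0,0,0,0,0]

```text
time_s: 45.5
tool_pos: [672.4, -105.6, 233.2]
orientation: [0.513, -0.487, 0.513, 0.487]
contact_force: [-0.2, 0.7, -0.2]
grip_width: -0.1
```

Request:
play_rows:
  plan:
    - [0,0.3,0,0,0]
    - [0,0.2,0,0,0]
    - [0,0,0,0,0]

```text
time_s: 45.8
tool_pos: [672.6, -105.6, 228.6]
orientation: [0.513, -0.487, 0.513, 0.486]
contact_force: [0.6, 0.4, 1.8]
grip_width: -0.1
```

Request:
play_rows:
  plan:
    - [0,0.3,0,0,0]
    - [0,0.2,0,0,0]
    - [0,0,0,0,0]

```text
time_s: 46.1
tool_pos: [672.6, -105.6, 224.4]
orientation: [0.513, -0.487, 0.513, 0.486]
contact_force: [0.1, -0.5, 4.5]
grip_width: -0.1
```

Request:
play_rows:
  plan:
    - [0,0.2,0,0,0]
    - [0,0.2,0,0,0]
    - [0,0,0,0,0]

```text
time_s: 46.4
tool_pos: [672.7, -105.7, 224.0]
orientation: [0.514, -0.488, 0.512, 0.485]
contact_force: [-3.8, 0.2, 14.0]
grip_width: -0.0
```

Request:
play_rows:
  plan:
    - [0,0.2,0,0,0]
    - [0,0.2,0,0,0]
    - [0,0,0,0,0]

```text
time_s: 46.7
tool_pos: [672.7, -105.6, 223.8]
orientation: [0.515, -0.489, 0.511, 0.484]
contact_force: [-7.1, 1.7, 22.4]
grip_width: -0.0
```

The button has bottomed: at z=224 the force climbs to 22 N with no further travel. I'll lift clear and check.

Request:
play_rows:
  plan:
    - [0,-1,0,0,0]
    - [0,-3,0,0,0]
    - [0,-4,0,0,0]
    - [0,-2,3,0,0]
    - [0,0,4,0,0]
    - [0,0,4,0,0]
    - [0,0,4,0,0]
    - [0,0,0,0,0]

```text
time_s: 47.5
tool_pos: [517.2, -96.5, 314.0]
orientation: [0.512, -0.485, 0.514, 0.488]
contact_force: [0.1, 0.1, 0.3]
grip_width: 0.1
```

Request:
play_rows:
  plan:
    - [0,0,0,0,0]
    - [0,0,0,0,0]
    - [0,0,0,0,0]

```text
time_s: 47.8
tool_pos: [524.0, -97.9, 315.1]
orientation: [0.513, -0.487, 0.513, 0.487]
contact_force: [-0.4, 0.2, -1.2]
grip_width: 0.1
```

```bash
python3 - <<'E'
from h import *
cv2.imwrite("pics/s16.png",np.vstack([cv2.resize(r.camera("side")[150:320,220:460],(640,453))])); look("w16")
print(r.read_state()["contact_force"].round(1))
E
```

```text
g 3917 [310. 277.] [ 608.  -110.9]
g 277 [383. 307.] [651.5 -27.7]
g 271 [253. 308.] [ 644.9 -180.4]
r 5396 [150. 180.] [ 485.9 -282.9]
r 374 [112. 128.] [ 419.8 -326. ]
r 369 [121. 184.] [ 485.9 -321.7]
r 345 [134. 241.] [ 555.  -317.9]
[ 0.6  0.6 -0.3]
```

View pics/s16.png

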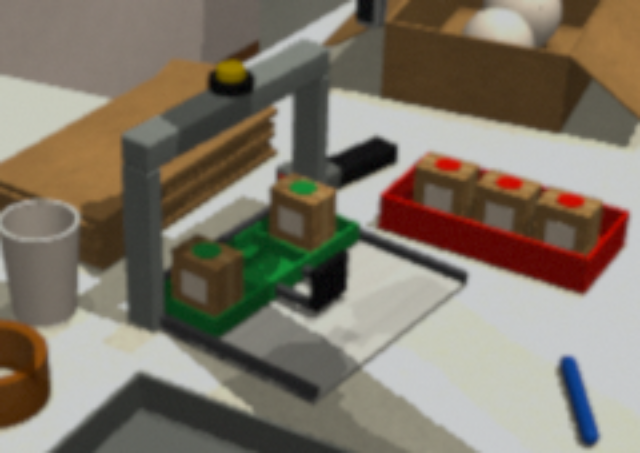

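The tray is home with both greens upright. The three reds stand in the tote, the button is up, and the arm is clear. Handing in.

```bash
python3 -c "
from rig import r
print(r.job_done())"
```

```text
the job is handed in; nothing more can be done
None
```

The job is done and handed in at about 48 s of the 210 s; no verdict was reported.

- **Tray out:** I pulled it until it met the front stop, where the resistance rose to about 23 N.
- **Cartons:** There were five: two green-tagged, placed in the two outer nests, and three red-tagged, placed in the tote. The turquoise decoy stayed where it was.
- **Tray home:** I pushed it back until it met the rear stop, at about 24 N with no further movement.
- **Button:** It reached the bottom of its travel at about 22 N, after roughly 5 to 6 mm.

**Last checks:** The final side picture shows both greens upright in the home tray, three reds upright in the tote, the button up and the arm clear. The contact force was near zero.

**What disagreed or is unsure:**
- **Tray travel:** The early camera and tool measurements gave only 101 to 105 mm, close to the 103 mm needed. The stop force and the roughly 109 mm the cartons moved when the tray was pushed home both point to the full stroke.
- **Tote position:** The first estimates differed by up to about 15 mm, until a view from overhead settled it.
- **Bystanders:** I checked the cup, tape roll, scanner and phone only by eye, and the phone is outside the final picture.
- **Picture budget:** I viewed 17 pictures against the budget of 14, more than the one or two extra allowed.

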